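# Open the lensometer's lamp compartment

### The job

Open the lamp compartment of the green lensometer so that its lamp can be reached: unlock both push-and-turn quarter-turn fasteners (each has to be pressed in while it is turned counter-clockwise, to its stop) before moving the panel, then swing the sloping brass panel up as far as it goes and leave it standing open. Leave the fasteners turned to unlocked, and do not disturb the loose things lying on the bench.

Things in the scene. Friction and masses are not known exactly. Their poses are not given: they have to be found in the camera images.
- lensometer: Instrument fixed to the bench; place and yaw vary. Green compartment 166 mm deep (x), 280 wide (y), under a brass panel sloping at 30 degrees: low edge (85 mm high) away from the robot, high edge (170 mm) towards it. Beside it, on its -y side, a brass column, level tube (top 265 mm) and knurled knob (leave alone). Origin on the bench under the compartment's middle; x from low to high edge, z up.
- panel_hinge (a point): Middle of the hinge line along the panel's high edge, 70 mm in +x from the lensometer's origin, 170 mm above the bench. Axes are the panel's: x up the slope, y along the hinge, z square out of the panel (when shut 30 degrees from vertical, leaning away from the robot). Panel 170 mm long down the slope, 280 wide, 6 thick; the hinge line lies in its mid-plane.
- panel (a joint): Panel angle: 0 shut, grows as the low edge is lifted, stop at 1.25 rad (the panel then rises from its hinge at 42 degrees above level). A stiff hinge: it stays where it is left; lifting takes about 8 to 12 N at the handle. It cannot be lifted while either fastener is locked.
- handle_c (a point): Middle of the panel's handle, a round steel bar 10 mm thick and 64 mm long, parallel to the hinge, on two posts in the middle of the panel near its low edge. This point is 150 mm down the slope from the hinge and 35 mm out from the panel's outer face. Axes as the panel's.
- left_grip (a point): Centre of the wing of one fastener, on the +y side: a black bar 40 mm long, 11 thick, 25 high; centre 29.5 mm and underside 17 mm out from the panel's outer face, on a 14 mm stem. Its axis is 140 mm down the slope from the hinge, 98 mm in +y from the panel's middle. Axes turn with the wing: x along it (up the slope at joint value 0), z along the axis, outwards. Sinks when pressed.
- left_wing (a joint): Its angle: starts locked at -0.3 to 0.1 rad (wing up and down the slope, white mark to red dot); grows counter-clockwise seen from outside; stops -0.35 and 1.65; unlocked above 1.35 (mark to green dot). A tooth blocks it at 0.2 unless pushed in 6 mm or more (spring: 4 N at first, 9 N at 6 mm, hard stop at 8 mm) until past 1.0; turning is light. Let go, it springs out and keeps its angle.
- left_plunger (a joint): How far that same fastener is pushed in along its axis: 0 at rest, stop at 0.008 m; springs back when let go.
- right_grip (a point): Centre of the wing of the other fastener, on the panel's -y side; the same but 98 mm in -y from the panel's middle. Axes likewise.
- right_wing (a joint): Angle of that other fastener: same as left_wing, also counter-clockwise to unlock.
- right_plunger (a joint): How far that same fastener is pushed in along its axis: 0 at rest, stop at 0.008 m; springs back when let go.
- frame: Loose bystander: silver aviator spectacle frame lying flat, 132 mm wide, 180 mm with its open sides, 10 mm high. Origin between the rims on the bench.
- amber_lens: Loose bystander: amber glass lens, 68 mm across, 9 mm thick. Origin under its centre.
- lens_case: Loose bystander: black bakelite case with rounded body, 150 x 58 x 34 mm. Origin under its centre.
- screw_dish: Loose bystander: small blue lidded screw dish, 80 mm across, 22 mm high. Origin under its centre.
- test_block: Loose bystander: round brass block, 60 mm across, 36 mm high. Origin under its centre.

How it is judged:
By the outcome, as a careful person would: the job done as asked, in the order asked, and still so for the second after the job is handed in, with the robot touching nothing.
It also fails if it takes over 67 s, if anything falls off the work surface, if the arm or the gripper's body presses on something with over 40 N, if the wrist force passes 120 N, or if a joint passes its speed limit or range.

### The arm

A 6-joint arm with a two-finger parallel gripper is mounted at the origin on the work surface. World frame = base frame: x ahead of the robot, y to its left, z up, the work surface at z = 0. Lengths are in m, angles in rad, forces in N, time in s.
With the tool pointing down it reaches from about 0.275 to 0.725 m from the base axis. Payload 15.9 kg.
Tool frame: the origin (TCP) lies midway between the tips of the shut fingers; the grasp point (between the pads) lies 19 mm behind it (env.hold_point_z is the distance from the TCP to the grasp point, in m); z points along the fingers, x is the direction in which the jaws open and shut, and the axes are right-handed (so a half turn about z gives the same grasp; the last joint's range is limited). The gripper opens to 85 mm and grips with 20 to 120 N. Pads are 22 mm wide; open, the fingers measure 114 mm over their backs; the gripper's body (76 mm by 85 mm) begins 54 mm behind the grasp point. The pads swing forward as they close: fully open they stand 13 mm farther back than shut.
Start: joints at [1.333, 0.213, -0.034, 1.323, 0, 1.571], TCP at [0.118, 0.486, 0.204] pointing down, gripper open.
Joint ranges: [-2.98, 2.98], [-0.74, 1.72], [-1.14, 1.35], [-2.1, 2.04], [-1.57, 1.44], [-3.14, 3.14]. Speed limits (rad/s): [1.89, 1.89, 2.39, 2.57, 3.14, 3.14].

### API

Orientations are given as a rotation vector (axis times angle).
In Python, from station import env gives the robot as it stands. The module is installed in compiled form; this text tells all that it offers.
- The arm moves only by the tool carry_out, never from a script. Its argument "plan" is a list that holds one entry, the list of rows, each a list of 4 numbers: the shift along the world's x, y, z in mm, then the turn about the world's z in degrees. In form: [[[tx, ty, tz, roll], ...]]. A call has exactly 8 rows; each row shifts and turns the commanded pose from where the row before left it; what a row does not reach is not made up. A row lasts 1/10 s, in which the tool goes at most 50 mm and 8.59 degrees, less where a joint would pass 70% of its speed; a pose out of reach is approached as far as the arm can. A call is refused whole if a number of a shift passes 50 or a number of a turn 8.59, either way. A call with a gripper value outside its range is refused whole. "gripper" is the opening, from 0 (shut) to 1 (fully open), set as the call begins (left out, the last holds). The fingers move at their own pace and stop on an object; "grip_force" is the grip in N (left out, the last holds). Time passes only in rows, so rows that do not move let the fingers close, or fill a call up. It gives the time, the measured TCP pose, the force and the opening at its end, in the units of the state.
- env.sense(): the state, without advancing time (a new reading comes with each control period).
- env.get_image(name): name is "scene" or "top" or "wrist"; returns a dict with "image" (480x640x3 uint8, red, green, blue), "fov_y" (degrees; the focal length in pixels is half the picture's height over the tangent of half this angle, whatever the lens; pixels are square), "cx", "cy" (the principal point, pixels), "dist" ([k1, k2, p1, p2, k3] as OpenCV has them; the pictures are not rectified), "position" and "rotation" of the camera in the world; the wrist camera has in their place "mount" (4x4, takes a point from camera to tool coordinates, whose origin is the TCP and whose axes are the tool frame's). Camera axes: x right, y down, z forward; pixel columns grow to the right and rows downward; lengths in m; the calibration is good to about 2 mm. A picture is of the moment at which its call begins: read the wrist's pose just before it. There is no depth.
- env.hand_in(): hands the job in, once; it reports no verdict.
Trained networks look in the newest picture that a camera, given by its name, has taken for a name from the list of things; names that differ only in an ending like _2 or _b are one class to them, and where a whole thing is asked for, a point or a joint stands for the part that bears it (a point fixed in the world has none). Each returns a list of dicts, best first, with "score" (0 to 1); they miss things now and then, are a little off and sometimes report something else, mostly with a low value. They report only what shows in the picture. A call takes as long as a camera call.
- env.look_for(target, camera): "xy" ([column, row] in pixels, amid what is visible of it).
- env.regions_of(target, camera): "pixels" (480x640 bool, what is visible of it) and "xy" ([column, row] in pixels, amid what is visible of it).
The state is a dict: "clock": time; "qpos": joint angles; "joint_vel": joint speeds; "effort": joint torques, N m; "ee_pos": TCP position; "eef_rot": TCP orientation; "contact_force": force on the tool from outside, world axes, zero at the start; "moment": the same for the moment, N m; "finger_gap": finger opening in m.
Only numpy, scipy, OpenCV 4.12 (cv2) and the standard library are available. Lean on these libraries where they do the work, as an engineer would, in place of code of your own. Each camera call takes 0.05 s, during which the arm holds its last target.

## Working session

There is one attempt and no reset: what is moved stays moved. The work goes in short steps, Python scripts to look and compute and a tool call to move; the robot and the scene stay as the last step left them, time stands still between calls to the robot, and variables do not carry over. Pictures are saved under pics/ and viewed, and the job is handed in when it is done.

Besides the shell and the picture viewer there is one more tool, called after "Emit:" as name(argument=value, ...) on one line, values as JSON. carry_out: Moves the arm, as the interface text tells. Its arguments: {"type":"object","properties":{"plan":{"type":"array"},"gripper":{"type":"number"},"grip_force":{"type":"number"}},"required":["plan"]}

```bash
mkdir -p pics; ls
cat > h.py <<'E'
import numpy as np, cv2
from scipy.spatial.transform import Rotation as R
from station import env
def K(im):
    h,w=im['image'].shape[:2]; f=h/2/np.tan(np.radians(im['fov_y'])/2)
    return np.array([[f,0,im['cx']],[0,f,im['cy']],[0,0,1.]])
def save(im,n): cv2.imwrite('pics/'+n,cv2.cvtColor(im['image'],cv2.COLOR_RGB2BGR))
def campose(im,s=None):
    if 'mount' in im:
        T=np.eye(4);T[:3,:3]=R.from_rotvec(s['eef_rot']).as_matrix();T[:3,3]=s['ee_pos']
        M=T@np.array(im['mount']); return M[:3,3],M[:3,:3]
    r=np.array(im['rotation']); 
    if r.shape!=(3,3): r=R.from_rotvec(r).as_matrix()
    return np.array(im['position']),r
def project(im,P,s=None):
    p,r=campose(im,s); Pc=(np.atleast_2d(P)-p)@r
    return cv2.projectPoints(Pc.astype(float),np.zeros(3),np.zeros(3),K(im),np.array(im['dist'],float))[0].reshape(-1,2)
def ray(im,uv,s=None):
    p,r=campose(im,s); x=cv2.undistortPoints(np.array(uv,float).reshape(-1,1,2),K(im),np.array(im['dist'],float)).reshape(-1,2)
    d=np.c_[x,np.ones(len(x))]@r.T; return p,d
def onz(im,uv,z,s=None):
    p,d=ray(im,uv,s); return p+d*((z-p[2])/d[:,2])[:,None]
E
python3 - <<'E'
from h import *
s=env.sense()
for k,v in s.items(): print(k,np.round(v,3))
print(env.hold_point_z)
for n in ['scene','top','wrist']:
    im=env.get_image(n); save(im,n+'0.png'); print(n,im['fov_y'],im['cx'],im['cy'],im['dist'],im.get('position'),im.get('rotation'),im.get('mount'))
E
```

```text
pics
clock 0.0
qpos [ 1.333  0.213 -0.035  1.323  0.     1.571]
joint_vel [-0.001 -0.001 -0.001  0.    -0.001 -0.   ]
effort [ 1.0000e-03 -6.8616e+01  4.8712e+01  1.8000e-02  0.0000e+00  0.0000e+00]
ee_pos [0.118 0.486 0.204]
eef_rot [ 2.469e+00  1.942e+00 -1.000e-03]
contact_force [ 0.18   0.154 -0.145]
moment [ 0.017 -0.003 -0.053]
finger_gap 0.086
0.0187
scene 43.97660352841551 325.3275868254834 239.469976866753 [-0.1432299  0.         0.         0.         0.       ] [ 1.77388092 -0.62733522  1.18237724] [-1.97664699 -1.19365554  0.59044585] None
top 52.69888549924251 323.48315080134927 241.2710349042736 [-0.07872173  0.          0.          0.          0.        ] [ 0.47149678 -0.01558606  1.33382613] [-2.19729985  2.13732178 -0.10685415] None
wrist 69.02770188491225 316.9468064100948 239.29016694572738 [-0.00932576  0.          0.          0.          0.        ] None None [[ 9.99999236e-01 -1.12811944e-03 -5.05881481e-04  4.52127344e-05]
 [ 1.22990406e-03  9.49435362e-01  3.13960157e-01 -8.07136783e-02]
 [ 1.26117211e-04 -3.13960539e-01  9.49436024e-01 -1.69986294e-01]
 [ 0.00000000e+00  0.00000000e+00  0.00000000e+00  1.00000000e+00]]
```

View pics/scene0.png

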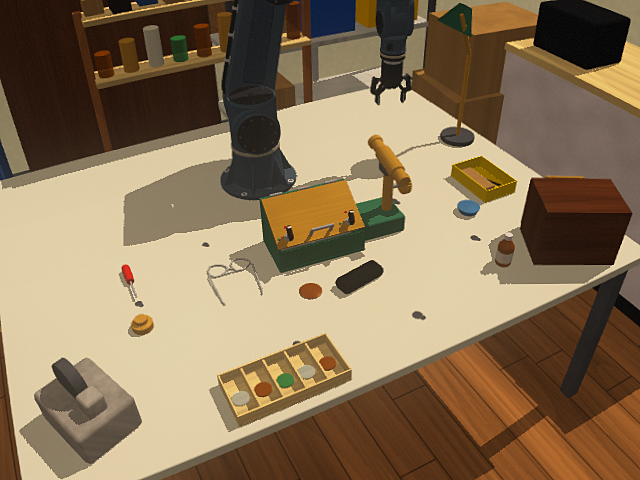

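View pics/top0.png

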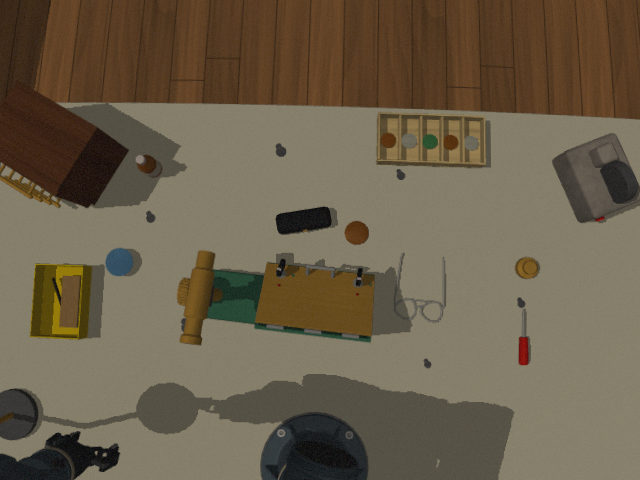

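View pics/wrist0.png

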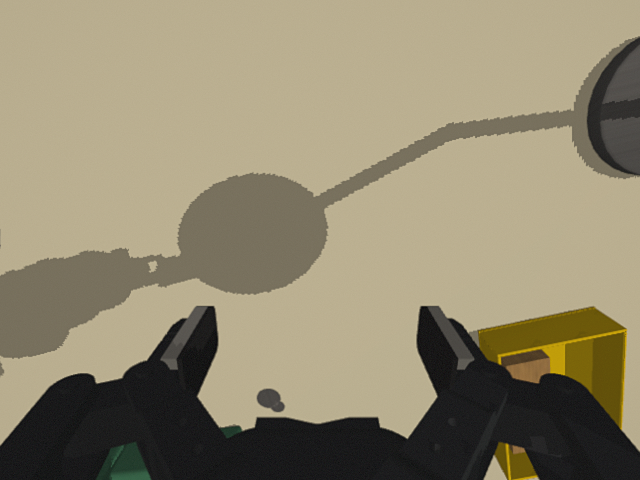

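```bash
cat >> h.py <<'E'
def rotx(yaw): return np.array([[np.cos(yaw),-np.sin(yaw),0],[np.sin(yaw),np.cos(yaw),0],[0,0,1]])
HP=np.array([.07,0,.17])
u_=np.array([np.cos(np.pi/6),0,.5]); n_=np.array([-.5,0,np.cos(np.pi/6)]); y_=np.array([0,1.,0])
def lp(down,y,out,ang=0):  # panel-relative point in lens frame; out from mid-plane; 
    # opening rotates low edge up
    c,s_=np.cos(ang),np.sin(ang)
    # rotate vector about y so that -u goes up toward n
    u=c*u_-s_*n_; n=c*n_+s_*u_
    return HP-down*u+y*y_+out*n
def world(pl,q): return rotx(q[2])@np.asarray(pl)+np.array([q[0],q[1],0])
PTS={'left_grip':lp(.14,.098,.0325),'right_grip':lp(.14,-.098,.0325),'handle_c':lp(.15,0,.038)}
E
python3 - <<'E'
from h import *
from scipy.optimize import least_squares
obs=[]
for c in ['top','scene']:
    im=env.get_image(c)
    for t in ['left_grip','right_grip','handle_c','panel_hinge','lensometer','frame','amber_lens','lens_case','screw_dish','test_block']:
        r=env.look_for(t,c); print(c,t,[(np.round(a['xy'],1),round(a['score'],2)) for a in r[:3]])
        if t in PTS and r: obs.append((im,t,r[0]['xy']))
def f(q): return np.concatenate([project(im,world(PTS[t],q))[0]-xy for im,t,xy in obs])
r=least_squares(f,[.4,0,np.pi],loss='soft_l1'); print(r.x,np.round(f(r.x),1))
E
```

```text
top left_grip []
top right_grip [(array([281.5, 270.4]), 0.63)]
top handle_c []
top panel_hinge [(array([318.8, 297.6]), 0.98), (array([282.2, 269. ]), 0.33)]
top lensometer [(array([283.8, 299. ]), 0.71)]
top frame [(array([440.7, 303.2]), 0.95)]
top amber_lens [(array([355.3, 235.6]), 0.65)]
top lens_case [(array([304.2, 222.2]), 0.79)]
top screw_dish [(array([119.4, 263.4]), 0.66)]
top test_block [(array([524.1, 264.9]), 0.82)]
scene left_grip []
scene right_grip [(array([290.2, 233.6]), 0.69), (array([348.3, 217.9]), 0.61), (array([359.5, 278.6]), 0.54)]
scene handle_c [(array([311.5, 214.7]), 0.76)]
scene panel_hinge [(array([313.2, 211.2]), 0.57)]
scene lensometer [(array([332.1, 221.4]), 0.75), (array([469.5, 204. ]), 0.34)]
scene frame []
scene amber_lens [(array([311.2, 294.2]), 0.57)]
scene lens_case [(array([360.7, 279. ]), 0.8)]
scene screw_dish [(array([467.8, 206.4]), 0.81)]
scene test_block [(array([141.9, 326. ]), 0.94)]
[0.40250211 0.05258338 2.36177075] [  7.1   0.   53.6 -15.7   0.    0. ]
```

Run:
```python
import cv2
a=cv2.imread('pics/top0.png')[250:350,250:390]; cv2.imwrite('pics/t1.png',cv2.resize(a,None,fx=5.5,fy=5.5,interpolation=cv2.INTER_CUBIC))
a=cv2.imread('pics/scene0.png')[170:280,250:380]; cv2.imwrite('pics/s1.png',cv2.resize(a,None,fx=5,fy=5,interpolation=cv2.INTER_CUBIC))
```

```text
(no output)
```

View pics/t1.png

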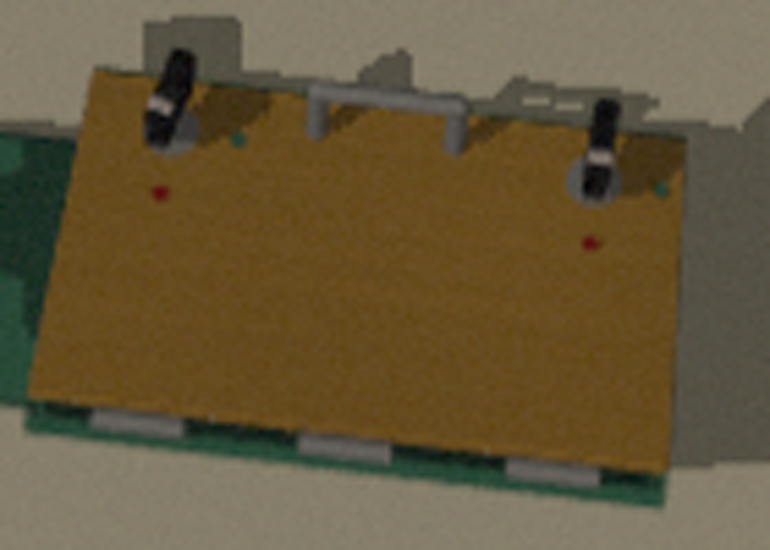

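View pics/s1.png

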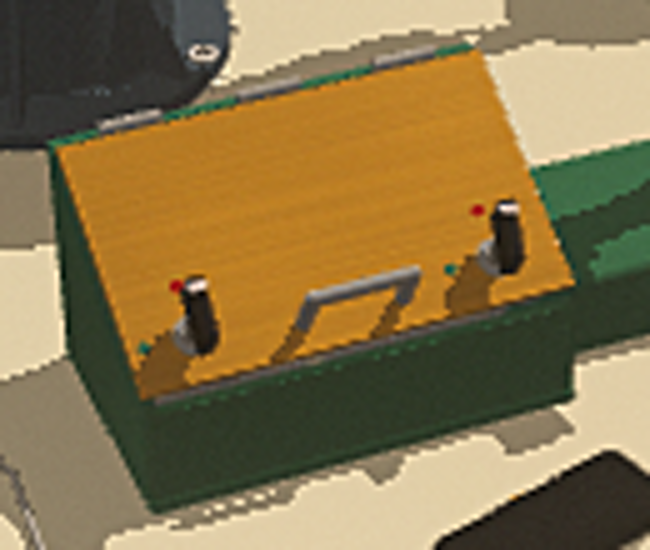

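```bash
cat > fit.py <<'E'
from h import *
from scipy.optimize import least_squares
T=env.get_image('top');S=env.get_image('scene')
o=.003
obs=[(T,lp(.17,-.14,o),(266.9,262.4)),(T,lp(.17,.14,o),(374.5,274.9)),(T,lp(0,-.14,o),(255.5,323.1)),(T,lp(0,.14,o),(371.5,335.6)),
(T,lp(.15,0,.038),(320.5,267.7)),
(S,lp(.17,.14,o),(279,250)),(S,lp(.17,-.14,o),(365,227)),(S,lp(0,-.14,o),(346,180)),(S,lp(0,.14,o),(261,199.4)),
(S,lp(.15,0,.038),(322.6,226.7))]
def f(q): return np.concatenate([project(i,world(p,q))[0]-np.array(x) for i,p,x in obs])
r=least_squares(f,[.4,0,np.pi],loss='soft_l1'); q=r.x
print(q,'\n',np.round(f(q).reshape(-1,2),1))
for k,v in PTS.items(): print(k,world(v,q).round(4),project(T,world(v,q)).round(1),project(S,world(v,q)).round(1))
for k,z,uv in [('frame',.005,(440.7,303.2)),('case',.03,(304,222)),('amber',.005,(356,233)),('tubeL',.25,(205,255)),('tubeR',.25,(192,340))]: print(k,onz(T,[uv],z).round(3))
E
python3 fit.py
```

```text
[0.44983305 0.00353986 3.05648044] 
 [[-0.7 -0.1]
 [-0.2 -0.3]
 [-1.1 -1.4]
 [ 0.  -0.5]
 [-0.4 -0. ]
 [-1.2 -0.5]
 [-0.4 -0.4]
 [-0.8 -0.9]
 [-0.8 -0.2]
 [-0.6  0.3]]
left_grip [ 0.5088 -0.0998  0.1281] [[358.7 276.7]] [[289.3 232.9]]
right_grip [0.5254 0.0954 0.1281] [[280.5 267.8]] [[350.8 217.1]]
handle_c [ 0.5285 -0.0032  0.1279] [[320.1 267.7]] [[322. 227.]]
frame [[ 0.446 -0.335  0.005]]
case [[0.656 0.045 0.03 ]]
amber [[ 0.633 -0.098  0.005]]
tubeL [[0.544 0.256 0.25 ]]
tubeR [[0.354 0.276 0.25 ]]
```

Emit:
carry_out(plan=[[[0,0,45,0],[0,0,45,0],[0,0,45,0],[0,0,45,4.3],[0,0,15,4.4],[29.5,-32.4,0,0],[29.5,-32.4,0,0],[29.5,-32.4,0,0]]])

```text
clock: 2.15
ee_pos: [0.2069, 0.3877, 0.3988]
eef_rot: [2.314, 2.125, 0.0]
contact_force: [0.8, 0.2, 0.6]
finger_gap: 0.0852
```

Emit:
carry_out(plan=[[[29.5,-32.4,0,0],[29.5,-32.4,0,0],[29.5,-32.4,0,0],[29.5,-32.4,0,0],[29.5,-32.4,0,0],[29.5,-32.4,0,0],[29.5,-32.4,0,0],[29.5,-32.4,0,0]]])

```text
clock: 2.95
ee_pos: [0.4432, 0.1279, 0.399]
eef_rot: [2.316, 2.123, 0.001]
contact_force: [1.0, 1.8, -0.5]
finger_gap: 0.0854
```

Emit:
carry_out(plan=[[[29.5,-32.4,0,0],[29.5,-32.4,0,0],[29.5,-32.4,-20,0],[29.5,-32.4,-25,0],[0,0,-25,0],[0,0,0,0],[0,0,0,0],[0,0,0,0]]])

```text
clock: 3.75
ee_pos: [0.5602, 0.0009, 0.3312]
eef_rot: [2.313, 2.123, 0.003]
contact_force: [-0.6, -0.1, 0.1]
finger_gap: 0.0855
```

Run:
```python
from h import *
s=env.sense();im=env.get_image('wrist');save(im,'w1.png')
q=[0.44983305,0.00353986,3.05648044]
for k,v in PTS.items(): print(k,project(im,world(v,q),s).round(1))
for d,y in [(.17,-.14),(.17,.14),(0,-.14),(0,.14)]: print(d,y,project(im,world(lp(d,y,.003),q),s).round(1))
print(np.round(s['qpos'],3))
```

```text
left_grip [[217.1 161.7]]
right_grip [[403.9 161.4]]
handle_c [[310.5 172.5]]
0.17 -0.14 [[430.8 167.5]]
0.17 0.14 [[191.5 168. ]]
0 -0.14 [[481.2  -3.8]]
0 0.14 [[135.4  -3. ]]
[0.002 0.375 0.508 1.701 0.    0.087]
```

View pics/w1.png

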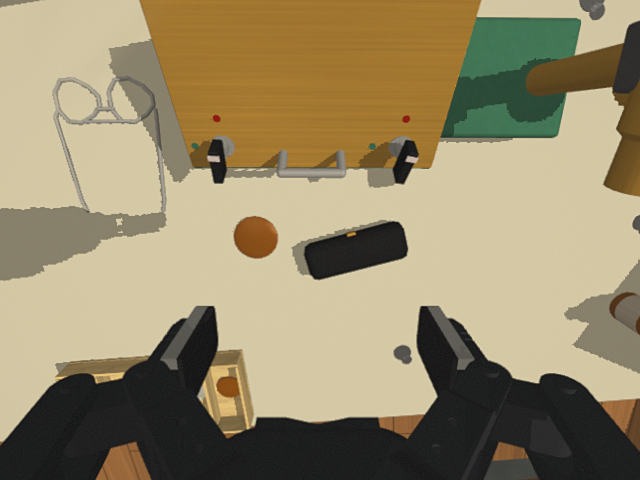

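```bash
cat > drawwing.py <<'E'
from h import *
import sys
def wingpts(yy,th,press=0):
    w=np.cos(th)*u_+np.sin(th)*np.cross(n_,u_); t=np.cross(n_,w)
    c=lp(.14,yy,.0325-press)
    return [c+a*.02*w+b*.0055*t+d*.0125*n_ for d in(-1,1) for a,b in((-1,-1),(1,-1),(1,1),(-1,1))]
def draw(im,s,q,ths,box,name,fac=5):
    a=cv2.cvtColor(im['image'],cv2.COLOR_RGB2BGR)[box[1]:box[3],box[0]:box[2]]
    a=cv2.resize(a,None,fx=fac,fy=fac,interpolation=cv2.INTER_CUBIC)
    for yy,th in ths:
        p=project(im,np.array([world(x,q) for x in wingpts(yy,th)]),s)
        p=((p-np.array(box[:2])+.5)*fac).astype(int)
        for k,col in((0,(255,255,0)),(4,(0,255,255))): cv2.polylines(a,[p[k:k+4].reshape(-1,1,2)],True,col,1)
    cv2.imwrite('pics/'+name,a)
E
python3 - <<'E'
from drawwing import *
s=env.sense();im=env.get_image('wrist')
q=[0.44983305,0.00353986,3.05648044]
draw(im,s,q,[],(180,110,440,200),'w2a.png',3)
draw(im,s,q,[(.098,0),(-.098,-0.2)],(180,110,440,200),'w2.png',3)
a=cv2.imread('pics/w2a.png');b=cv2.imread('pics/w2.png');cv2.imwrite('pics/w2c.png',np.vstack([a,b]))
E
```

```text
(no output)
```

View pics/w2c.png

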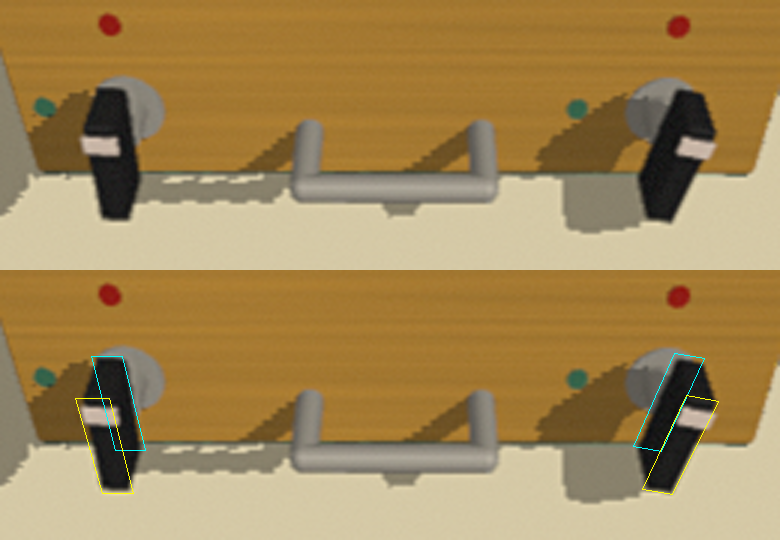

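```bash
cat > fitw.py <<'E'
from drawwing import *
from scipy.optimize import minimize
def fitwing(im,s,q,yy,th0,press=0,free=True,rngs=None):
    g=im['image'].max(2).astype(int); c=project(im,world(lp(.14,yy,.0325),q),s)[0]
    m=np.zeros(g.shape,bool); x0,y0=int(c[0])-32,int(c[1])-32
    rgb=im['image'].astype(int)
    sub=(slice(max(y0,0),y0+64),slice(max(x0,0),x0+64)); 
    m[sub]=((rgb.max(2)<62)&(rgb.max(2)-rgb.min(2)<22))[sub]
    m=cv2.morphologyEx(m.astype(np.uint8),cv2.MORPH_CLOSE,np.ones((5,5)))
    def cost(v):
        qq=[q[0]+v[1],q[1]+v[2],q[2]]
        P=np.array([world(x,qq) for x in wingpts(yy,v[0],press)])
        h=cv2.convexHull((project(im,P,s)*16).astype(np.int32))
        k=np.zeros(g.shape,np.uint8); cv2.fillConvexPoly(k,h,1,cv2.LINE_8,4)
        k,mm=k[sub],m[sub]
        return 1-(k&mm).sum()/max(1,(k|mm).sum())+ (0 if abs(v[1])+abs(v[2])<.015 else 1)
    best=min(((cost([t,a,b]),t,a,b) for t in np.arange(th0-.5,th0+.5,.05) for a in np.arange(-.006,.0061,.002) for b in np.arange(-.006,.0061,.002)))
    return best,m
E
python3 - <<'E'
from fitw import *
s=env.sense();im=env.get_image('wrist')
q=[0.44983305,0.00353986,3.05648044]
for yy in(.098,-.098):
    b,m=fitwing(im,s,q,yy,-.1); print(yy,np.round(b,3),m.sum())
E
```

```text
0.098 [ 0.32 -0.15  0.    0.  ] 496
-0.098 [ 0.298 -0.05   0.     0.   ] 571
```

Run:
```python
from fitw import *
s=env.sense();im=env.get_image('wrist')
q=[0.44983305,0.00353986,3.05648044]
ims=[]
for k,(l,r) in enumerate([(0,-.1),(-.1,-.2),(-.15,-.3)]):
    draw(im,s,q,[(.098,l),(-.098,r)],(190,130,430,195),f'tmp{k}.png',3.3); ims.append(cv2.imread(f'pics/tmp{k}.png'))
cv2.imwrite('pics/w3.png',np.vstack(ims))
```

```text
(no output)
```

View pics/w3.png

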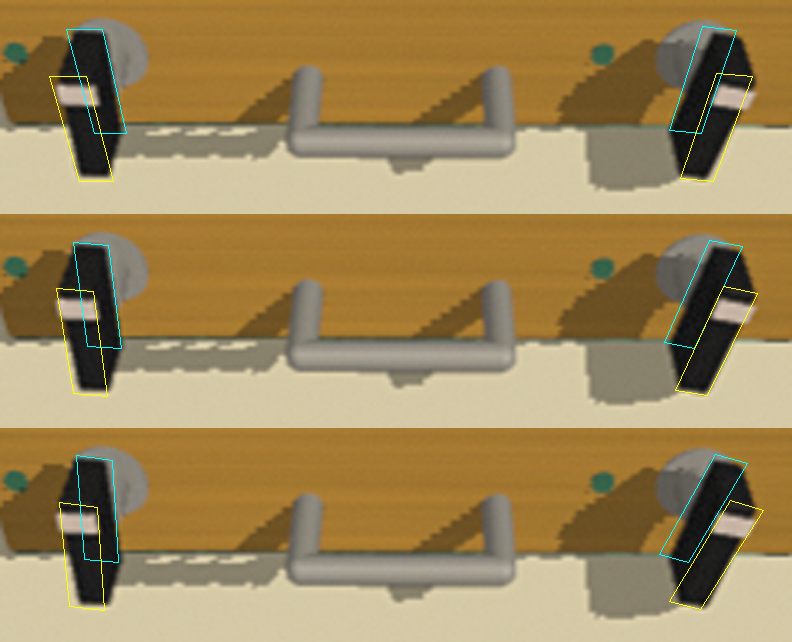

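Emit:
carry_out(plan=[[[-8.5,-16.8,-23.5,-3.3],[-8.5,-16.8,-23.5,0],[-8.5,-16.8,-23.5,0],[-8.5,-16.8,-23.5,0],[-8.5,-16.8,-23.5,0],[-8.5,-16.8,-23.5,0],[0,0,0,0],[0,0,0,0]]], gripper=0.5, grip_force=30)

```text
clock: 4.75
ee_pos: [0.5091, -0.1005, 0.1887]
eef_rot: [2.376, 2.055, 0.001]
contact_force: [0.3, -0.4, 0.9]
finger_gap: 0.0431
```

Run:
```python
from fitw import *
s=env.sense();im=env.get_image('wrist');save(im,'w4.png')
print(s['ee_pos'],s['eef_rot'],s['finger_gap'])
q=[0.44983305,0.00353986,3.05648044]
draw(im,s,q,[(.098,-.05)],(180,200,460,480),'w4d.png',2.1)
print(project(im,world(PTS['left_grip'],q),s), project(im,np.array(s['ee_pos']),s))
```

```text
[ 0.50913625 -0.1004597   0.18873018] [2.37601038e+00 2.05501254e+00 5.08195733e-04] 0.043072237015433876
[[317.84235531 244.68665884]] [[317.08927996 282.76192693]]
```

View pics/w4d.png

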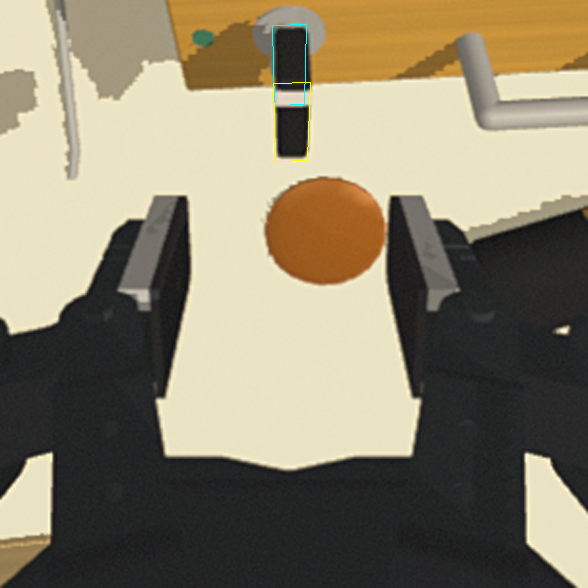

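Emit:
carry_out(plan=[[[0,0,-24,0],[0,0,-24,0],[0,0,-23,0],[0,0,0,0],[0,0,0,0],[0,0,0,0],[0,0,0,0],[0,0,0,0]]])

```text
clock: 5.6
ee_pos: [0.5095, -0.1006, 0.1179]
eef_rot: [2.375, 2.055, 0.001]
contact_force: [-0.5, 0.3, -0.2]
finger_gap: 0.0425
```

Emit:
carry_out(plan=[[[0,0,0,0],[0,0,0,0],[0,0,0,0],[0,0,0,0],[0,0,0,0],[0,0,0,0],[0,0,0,0],[0,0,0,0]]], gripper=0, grip_force=30)

```text
clock: 6.4
ee_pos: [0.509, -0.1005, 0.1171]
eef_rot: [-2.376, -2.056, -0.0]
contact_force: [-0.4, 5.0, 2.7]
finger_gap: 0.0076
```

Emit:
carry_out(plan=[[[-1,0.1,-1.8,0],[-1,0.1,-1.8,0],[-1,0.1,-1.8,0],[-1,0.1,-1.8,0],[0,0,0,0],[0,0,0,0],[0,0,0,0],[0,0,0,0]]])

```text
clock: 7.2
ee_pos: [0.5055, -0.1002, 0.1104]
eef_rot: [2.375, 2.055, 0.001]
contact_force: [0.2, 5.2, 11.5]
finger_gap: 0.0069
```

Run:
```python
from fitw import *
s=env.sense();im=env.get_image('wrist');save(im,'w5.png')
print(s['ee_pos'],s['contact_force'],s['moment'],s['finger_gap'])
```

```text
[ 0.50549896 -0.10018666  0.11037031] [ 0.16338619  5.2346166  11.47871577] [ 1.10840192  0.16587072 -0.03465295] 0.0069226168749419266
```

View pics/w5.png

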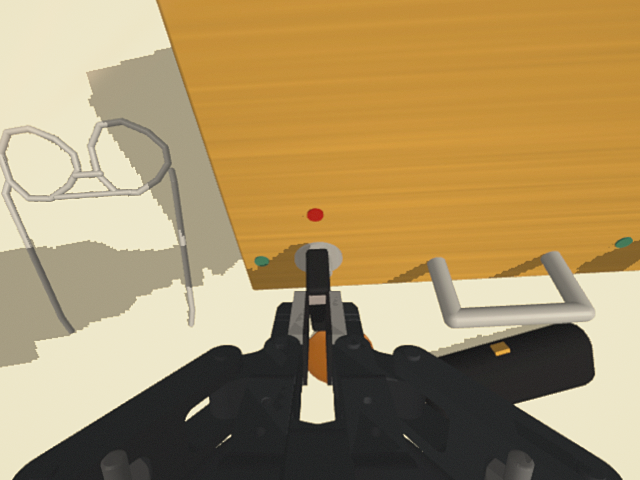

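Emit:
carry_out(plan=[[[-0.4,0,-0.7,0],[-0.4,0,-0.7,0],[0,0,0,7],[0,0,0,7],[0,0,0,7],[0,0,0,7],[0,0,0,0],[0,0,0,0]]])

```text
clock: 8.05
ee_pos: [0.5054, -0.1008, 0.1097]
eef_rot: [1.806, 2.567, 0.001]
contact_force: [0.5, 0.9, 17.4]
finger_gap: 0.006
```

Run:
```python
from fitw import *
s=env.sense();im=env.get_image('wrist');save(im,'w6.png')
print(s['ee_pos'],s['eef_rot'],s['contact_force'],s['moment'],s['finger_gap'])
im=env.get_image('scene');cv2.imwrite('pics/s6.png',cv2.resize(cv2.cvtColor(im['image'],cv2.COLOR_RGB2BGR)[170:290,240:400],None,fx=4.5,fy=4.5))
```

```text
[ 0.5054449  -0.10081885  0.10967184] [1.80592212e+00 2.56668056e+00 9.59569183e-04] [ 0.49766355  0.91760748 17.36812569] [ 0.33594883  0.00660225 -0.07796847] 0.006000149520971858
```

View pics/w6.png

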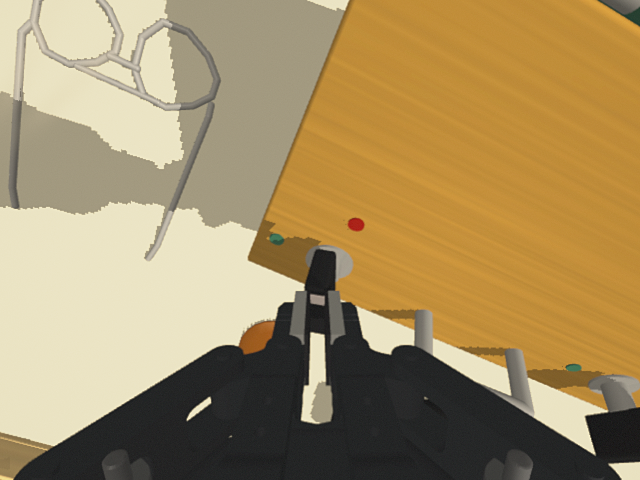

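View pics/s6.png

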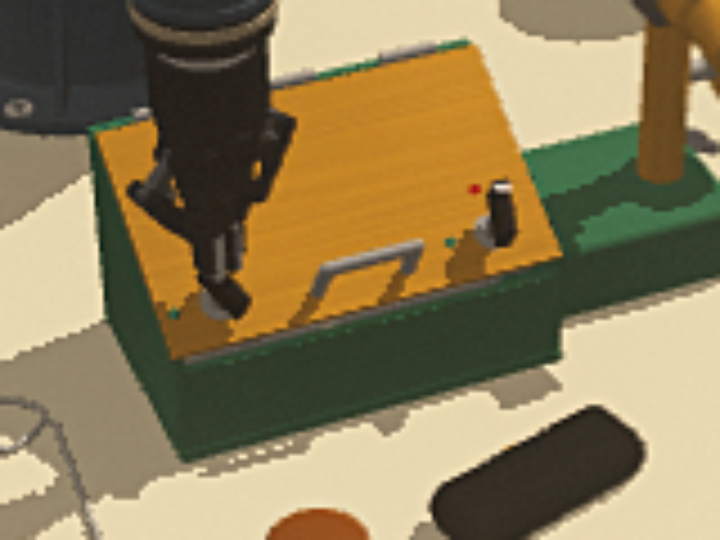

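Emit:
carry_out(plan=[[[0,0,0,7],[0,0,0,7],[0,0,0,7],[0,0,0,7],[0,0,0,7],[0,0,0,7],[0,0,0,0],[0,0,0,0]]])

```text
clock: 8.95
ee_pos: [0.5049, -0.1011, 0.1091]
eef_rot: [0.767, 3.044, -0.002]
contact_force: [-0.2, -1.8, 9.9]
finger_gap: 0.0005
```

```bash
cat > look.py <<'E'
from fitw import *
import sys
n=sys.argv[1]
s=env.sense();im=env.get_image('wrist')
h=2*np.degrees(np.arctan2(s['eef_rot'][1],s['eef_rot'][0]))%180
rel=(h-85.1)
print(np.round(s['ee_pos'],4),'head',h.round(1),'rel',rel.round(1),np.round(s['contact_force'],1),np.round(s['moment'],2),s['finger_gap'])
a=cv2.cvtColor(im['image'],cv2.COLOR_RGB2BGR)[180:400,180:480]
im=env.get_image('scene');b=cv2.cvtColor(im['image'],cv2.COLOR_RGB2BGR)[180:280,250:386]
cv2.imwrite('pics/'+n,np.hstack([cv2.resize(a,(400,293)),cv2.resize(b,(398,293),interpolation=cv2.INTER_CUBIC)]))
E
python3 look.py l7.png
```

```text
[ 0.5049 -0.1011  0.1091] head 151.7 rel 66.6 [-0.2 -1.8  9.9] [-0.34 -0.11 -0.06] 0.0004722072804617853
```

View pics/l7.png

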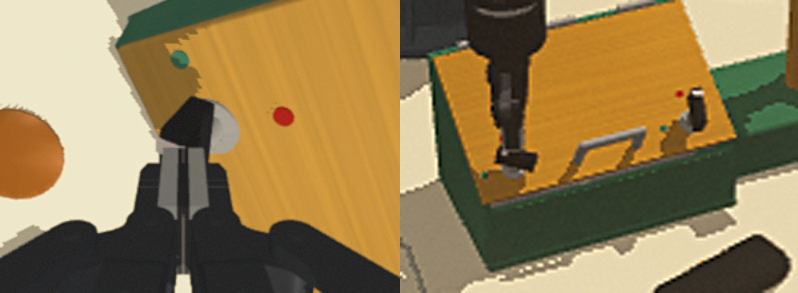

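Emit:
carry_out(plan=[[[0,0,20,0],[0,0,25,0],[0,0,25,0],[0,0,0,0],[0,0,0,0],[0,0,0,0],[0,0,0,0],[0,0,0,0]]], gripper=0.4)

```text
clock: 9.85
ee_pos: [0.5039, -0.1002, 0.1778]
eef_rot: [-0.767, -3.045, 0.0]
contact_force: [-0.1, 0.2, -0.1]
finger_gap: 0.0344
```

```bash
python3 look.py l8.png
```

```text
[ 0.5039 -0.1002  0.1778] head 151.7 rel 66.6 [-0.1  0.2 -0.1] [-0.    0.01 -0.03] 0.034415201452205176
```

View pics/l8.png

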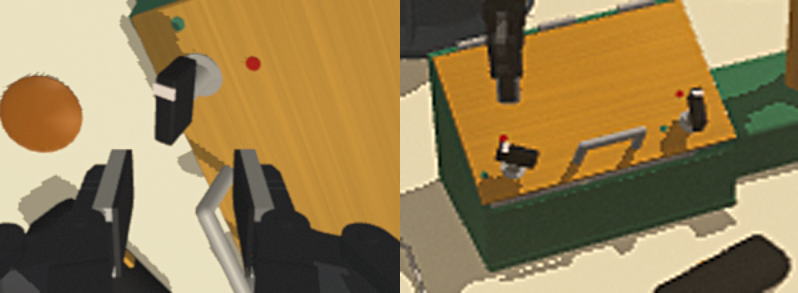

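Run:
```python
from fitw import *
s=env.sense();im=env.get_image('wrist')
q=[0.44983305,0.00353986,3.05648044]
out=[]
for th in (.7,.9,1.05,1.2):
    draw(im,s,q,[(.098,th)],(260,200,380,300),'tmp.png',3.2); out.append(cv2.imread('pics/tmp.png'))
cv2.imwrite('pics/w9.png',np.vstack([np.hstack(out[:2]),np.hstack(out[2:])]))
```

View pics/w9.png

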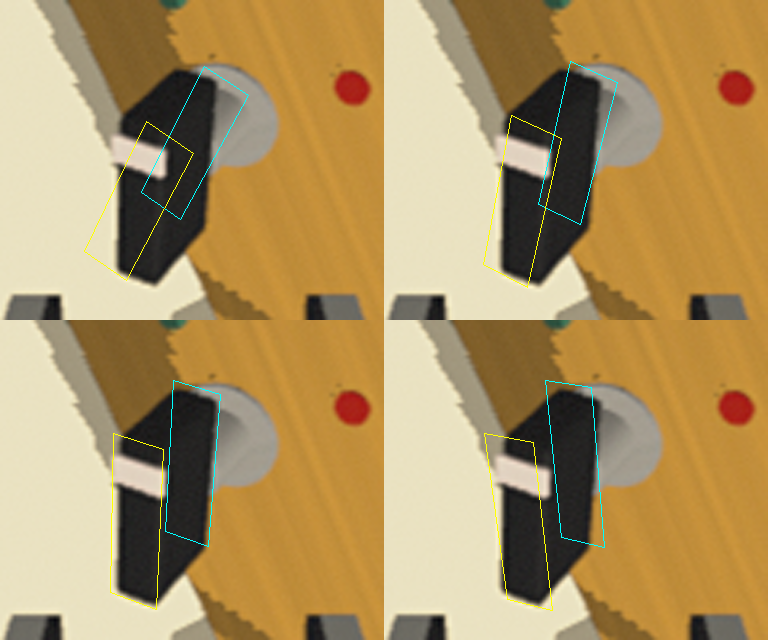

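Emit:
carry_out(plan=[[[5,0.5,0,0],[0,0,-23,0],[0,0,-22,0],[0,0,-22,0],[0,0,0,0],[0,0,0,0],[0,0,0,0],[0,0,0,0]]], gripper=0.5, grip_force=20)

```text
clock: 10.8
ee_pos: [0.51, -0.0998, 0.1126]
eef_rot: [0.767, 3.045, 0.0]
contact_force: [-0.0, -0.6, -0.4]
finger_gap: 0.0422
```

Emit:
carry_out(plan=[[[0,0,0,0],[0,0,0,0],[0,0,0,0],[0,0,0,0],[0,0,0,0],[0,0,0,0],[0,0,0,0],[0,0,0,0]]], gripper=0, grip_force=20)

```text
clock: 11.6
ee_pos: [0.5092, -0.0996, 0.1119]
eef_rot: [0.767, 3.046, 0.0]
contact_force: [-1.9, 0.4, 7.2]
finger_gap: 0.0003
```

```bash
python3 look.py l9.png
```

```text
[ 0.5092 -0.0996  0.1119] head 151.7 rel 66.6 [-1.9  0.4  7.2] [ 0.16  0.43 -0.01] 0.00032046682808229993
```

View pics/l9.png

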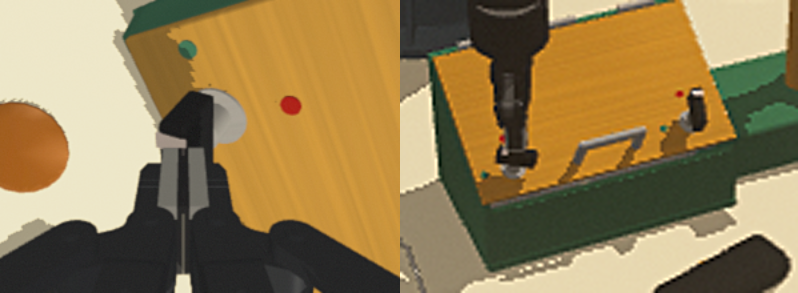

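Run:
```python
from fitw import *
s=env.sense();im=env.get_image('wrist')
q=[0.44983305,0.00353986,3.05648044]
draw(im,s,q,[],(250,210,400,360),'a.png',2.6)
draw(im,s,q,[(.098,1.07)],(250,210,400,360),'b.png',2.6)
sc=env.get_image('scene')
draw(sc,None,q,[],(265,205,315,255),'c.png',7.8)
draw(sc,None,q,[(.098,1.07)],(265,205,315,255),'d.png',7.8)
A=[cv2.imread(f'pics/{k}.png') for k in 'abcd']
cv2.imwrite('pics/w10.png',np.vstack([np.hstack(A[:2]),np.hstack(A[2:])])[:800])
print(A[0].shape)
```

```text
(390, 390, 3)
```

View pics/w10.png

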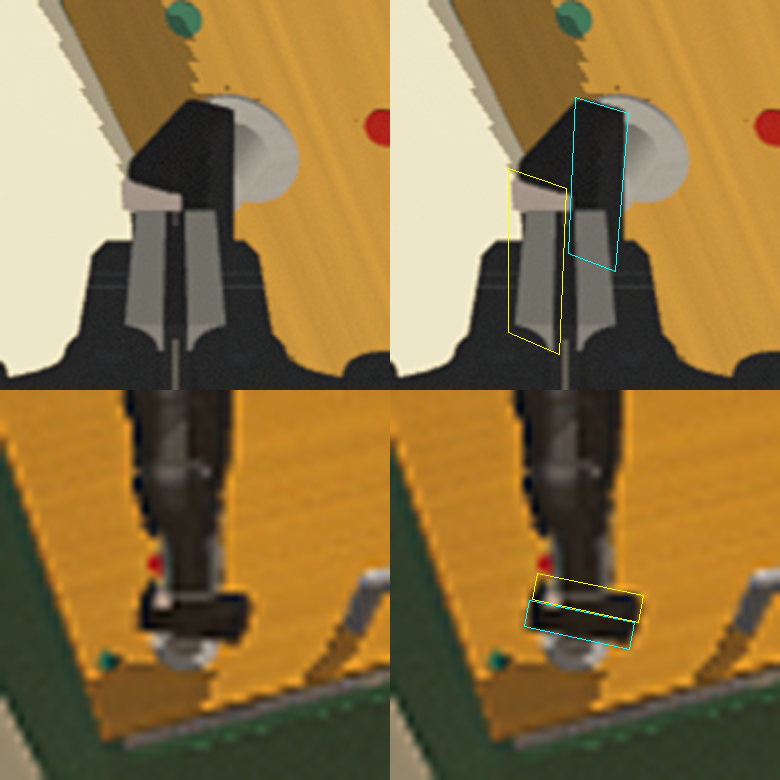

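Emit:
carry_out(plan=[[[0,0,0,5],[0,0,0,5],[0,0,0,5],[0,0,0,5],[0,0,0,0],[0,0,0,0],[0,0,0,0],[0,0,0,0]]])

```text
clock: 12.6
ee_pos: [0.5091, -0.1001, 0.1119]
eef_rot: [0.227, 3.133, -0.001]
contact_force: [-3.4, -3.7, 7.1]
finger_gap: 0.0004
```

```bash
python3 look.py l11.png
```

```text
[ 0.5091 -0.1001  0.1119] head 171.7 rel 86.6 [-3.4 -3.7  7.1] [-0.73  0.65 -0.1 ] 0.0004205925695862095
```

View pics/l11.png

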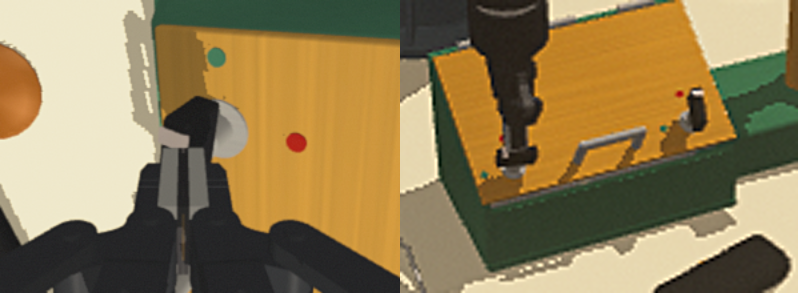

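Emit:
carry_out(plan=[[[0,0,0,4],[0,0,0,4],[0,0,0,3],[0,0,0,0],[0,0,0,0],[0,0,0,0],[0,0,0,0],[0,0,0,0]]])

```text
clock: 13.5
ee_pos: [0.509, -0.1002, 0.1118]
eef_rot: [0.074, -3.141, 0.002]
contact_force: [-4.3, -3.8, 6.8]
finger_gap: -0.0001
```

Emit:
carry_out(plan=[[[0,0,0,0],[0,0,0,0],[0,0,0,0],[0,0,0,0],[0,0,23,0],[0,0,23,0],[0,0,23,0],[0,0,0,0]]], gripper=0.6)

```text
clock: 14.3
ee_pos: [0.5106, -0.0999, 0.1832]
eef_rot: [-0.075, 3.137, -0.001]
contact_force: [-0.4, -0.1, -0.8]
finger_gap: 0.0513
```

Run:
```python
from fitw import *
s=env.sense();im=env.get_image('wrist')
print(s['ee_pos'])
q=[0.44983305,0.00353986,3.05648044]
out=[]
for th in (1.35,1.45,1.55,1.65):
    draw(im,s,q,[(.098,th)],(260,200,380,300),'tmp.png',3.2); out.append(cv2.imread('pics/tmp.png'))
cv2.imwrite('pics/w12.png',np.vstack([np.hstack(out[:2]),np.hstack(out[2:])]))
```

```text
[ 0.51059424 -0.09989577  0.18318377]
```

View pics/w12.png

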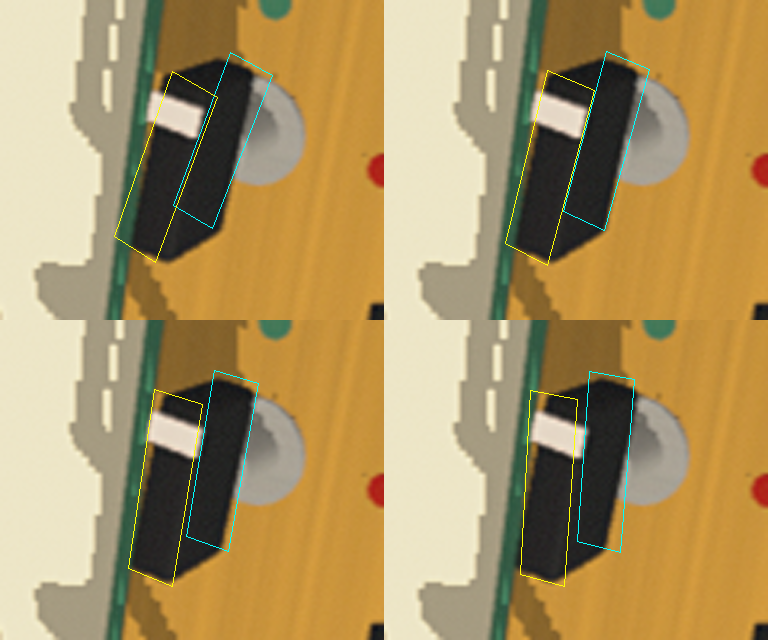

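Run:
```python
from fitw import *
s=env.sense();im=env.get_image('wrist')
q=[0.44983305,0.00353986,3.05648044]
rgb=im['image'].astype(int)
m=((rgb.max(2)<62)&(rgb.max(2)-rgb.min(2)<15)).astype(np.uint8)
m[:, :270]=0;m[:,350:]=0;m[:205]=0;m[292:]=0
n,l,st,_=cv2.connectedComponentsWithStats(m); k=1+np.argmax(st[1:,4]); 
hull=cv2.convexHull(np.argwhere(cv2.dilate((l==k).astype(np.uint8),np.ones((1,1))).T>0)[:, :].astype(np.int32))
mm=np.zeros_like(m);cv2.fillConvexPoly(mm,hull,1); print(st[1:,4],mm.sum())
def cost(t,a,b,pr=0):
    P=np.array([world(x,[q[0]+a,q[1]+b,q[2]]) for x in wingpts(.098,t,pr)])
    h=cv2.convexHull((project(im,P,s)*16).astype(np.int32)); kk=np.zeros_like(m); cv2.fillConvexPoly(kk,h,1,cv2.LINE_8,4)
    return 1-(kk&mm).sum()/(kk|mm).sum()
res={}
for t in np.arange(1.3,1.85,.05):
    res[t]=min((cost(t,a,b),a,b) for a in np.arange(-.004,.0041,.001) for b in np.arange(-.004,.0041,.001)); print(round(t,2),np.round(res[t],4))
```

```text
[1389] 1613
1.3 [0.207 0.    0.001]
1.35 [0.1684 0.     0.001 ]
1.4 [0.1511 0.     0.001 ]
1.45 [0.1683 0.001  0.002 ]
1.5 [ 0.18  -0.001  0.001]
1.55 [0.189 0.    0.001]
1.6 [0.2058 0.     0.002 ]
1.65 [0.2247 0.     0.002 ]
1.7 [0.2501 0.     0.001 ]
1.75 [ 0.2793  0.     -0.001 ]
1.8 [0.3051 0.     0.    ]
```

Run:
```python
from fitw import *
s=env.sense();im=env.get_image('wrist');print(s['clock'])
q=[0.44983305,0.00453986,3.05648044]
out=[]
for ths in ([],[(.098,1.4)],[(.098,1.5)],[(.098,1.6)]):
    draw(im,s,q,ths,(285,205,355,295),'tmp.png',5.5); out.append(cv2.imread('pics/tmp.png'))
a=np.vstack([np.hstack(out[:2]),np.hstack(out[2:])]);a=cv2.convertScaleAbs(a,alpha=1.6,beta=0);cv2.imwrite('pics/w13.png',cv2.resize(a,None,fx=.6,fy=.6,interpolation=cv2.INTER_AREA) if a.shape[0]>1000 else a)
print(a.shape)
```

```text
14.4
(990, 770, 3)
```

View pics/w13.png

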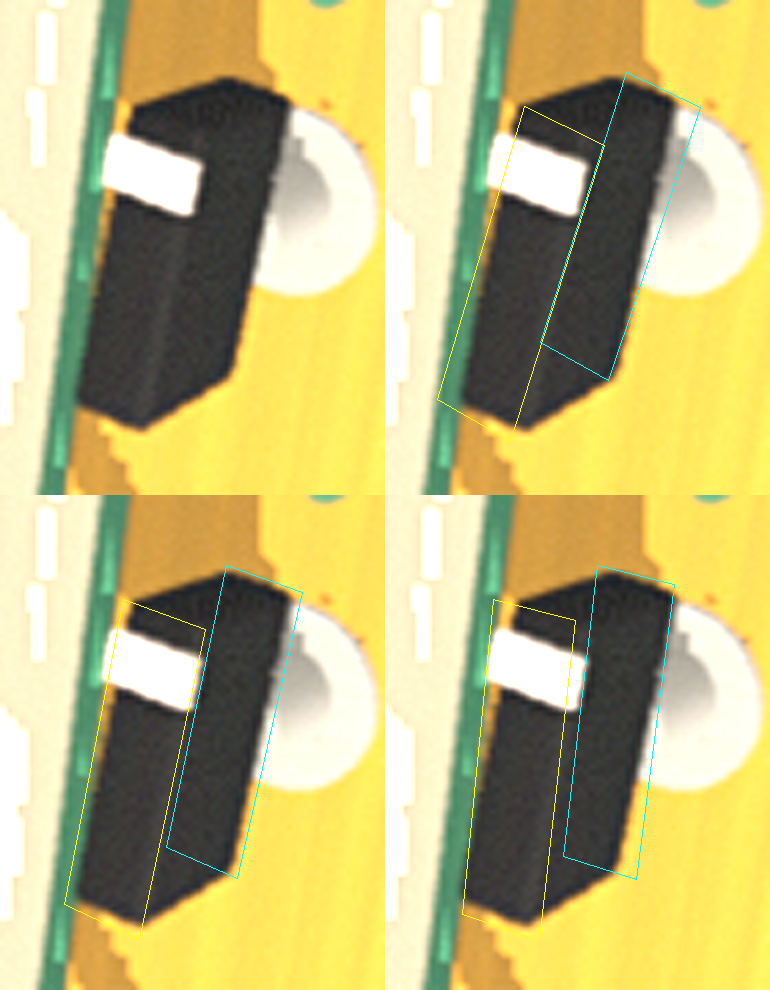

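Emit:
carry_out(plan=[[[-2,0,-24,0],[0,0,-24,0],[0,0,-23,0],[0,0,0,0],[0,0,0,0],[0,0,0,0],[0,0,0,0],[0,0,0,0]]], gripper=0.5)

```text
clock: 15.25
ee_pos: [0.5077, -0.0997, 0.1102]
eef_rot: [-0.075, 3.14, -0.0]
contact_force: [-0.3, -0.5, -0.1]
finger_gap: 0.0427
```

Emit:
carry_out(plan=[[[0,0,0,0],[0,0,0,0],[0,0,0,0],[0,0,0,0],[0,0,0,0],[0,0,0,4],[0,0,0,4],[0,0,0,0]]], gripper=0, grip_force=25)

```text
clock: 16.05
ee_pos: [0.5073, -0.0999, 0.11]
eef_rot: [-0.298, 3.127, -0.001]
contact_force: [-0.3, 0.1, 7.9]
finger_gap: 0.0004
```

Emit:
carry_out(plan=[[[0,0,0,0],[0,0,0,0],[0,0,0,0],[0,0,24,0],[0,0,24,0],[0,0,24,0],[0,0,0,0],[0,0,0,0]]], gripper=0.6)

```text
clock: 16.85
ee_pos: [0.5073, -0.0997, 0.1814]
eef_rot: [-0.294, 3.127, -0.0]
contact_force: [-0.1, -0.4, -0.6]
finger_gap: 0.0512
```

```bash
cat > zoom.py <<'E'
from fitw import *
import sys
# yy, name, box, thetas
def go(yy,name,box,ths,q=[0.44983305,0.00453986,3.05648044]):
    s=env.sense();im=env.get_image('wrist');print(s['clock'],np.round(s['ee_pos'],4),np.round(s['contact_force'],1))
    out=[]
    f=385/(box[2]-box[0])
    for t in [None]+ths:
        draw(im,s,q,[] if t is None else [(yy,t)],box,'tmp.png',f); out.append(cv2.imread('pics/tmp.png'))
    a=np.vstack([np.hstack(out[:2]),np.hstack(out[2:])]);cv2.imwrite('pics/'+name,cv2.convertScaleAbs(a,alpha=1.5,beta=0))
E
python3 -c "
from zoom import *
go(.098,'w14.png',(270,205,370,280),[1.5,1.6,1.65])"
```

```text
16.85 [ 0.5073 -0.0997  0.1814] [-0.1 -0.4 -0.6]
```

View pics/w14.png

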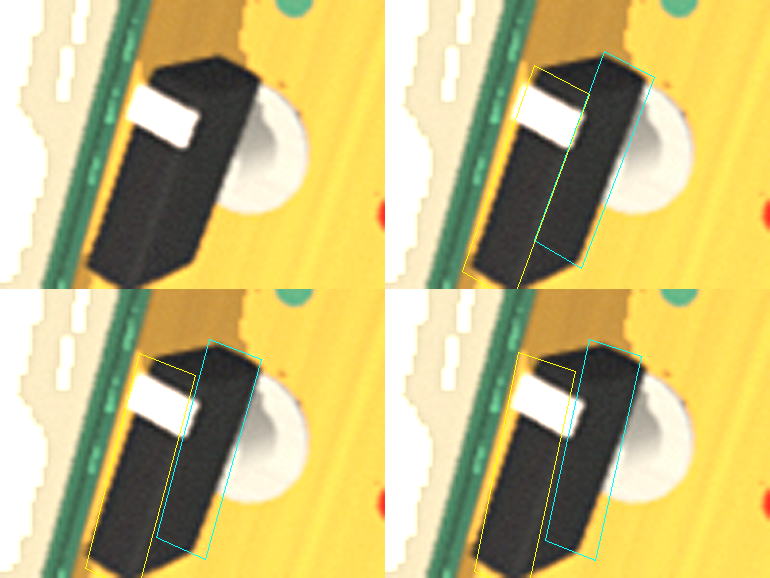

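Emit:
carry_out(plan=[[[-16,-10,0,0],[-16,-10,0,0],[0,0,0,0],[0,0,-15,0],[0,0,-20,0],[0,0,-23,0],[0,0,0,0],[0,0,0,0]]], gripper=0)

```text
clock: 17.7
ee_pos: [0.475, -0.1194, 0.1234]
eef_rot: [0.294, -3.127, -0.001]
contact_force: [-0.3, -0.3, 0.7]
finger_gap: 0.0003
```

Emit:
carry_out(plan=[[[3,0,0,0],[3,0,0,0],[3,0,0,0],[3,0,0,0],[0,0,0,0],[0,0,0,0],[0,0,0,0],[0,0,0,0]]])

```text
clock: 18.5
ee_pos: [0.4871, -0.1197, 0.1235]
eef_rot: [0.294, -3.128, -0.0]
contact_force: [-0.2, -1.2, 0.9]
finger_gap: -0.0
```

```bash
python3 look.py l15.png
```

```text
[ 0.4871 -0.1197  0.1235] head 10.7 rel -74.4 [-0.2 -1.2  0.9] [ 0.01 -0.02 -0.01] -3.0026063052162822e-05
```

View pics/l15.png

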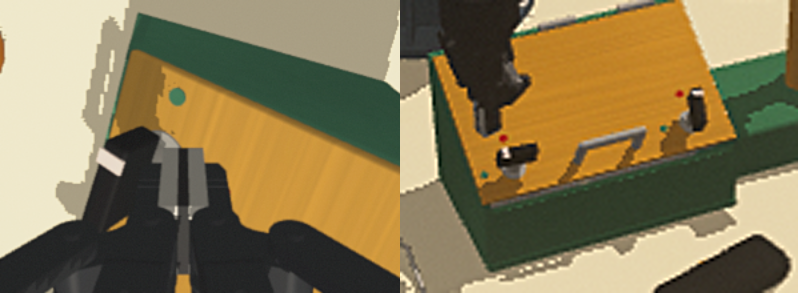

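Emit:
carry_out(plan=[[[1.5,0,0,0],[1.5,0,0,0],[1,0,0,0],[1,0,0,0],[1,0,0,0],[1,0,0,0],[0,0,0,0],[0,0,0,0]]])

```text
clock: 19.4
ee_pos: [0.4942, -0.1196, 0.1234]
eef_rot: [0.294, -3.128, -0.0]
contact_force: [0.1, -0.3, -0.0]
finger_gap: -0.0
```

```bash
python3 look.py l16.png
```

```text
[ 0.4942 -0.1196  0.1234] head 10.7 rel -74.4 [ 0.1 -0.3 -0. ] [-0.   -0.02 -0.01] -2.4357042343502003e-05
```

View pics/l16.png

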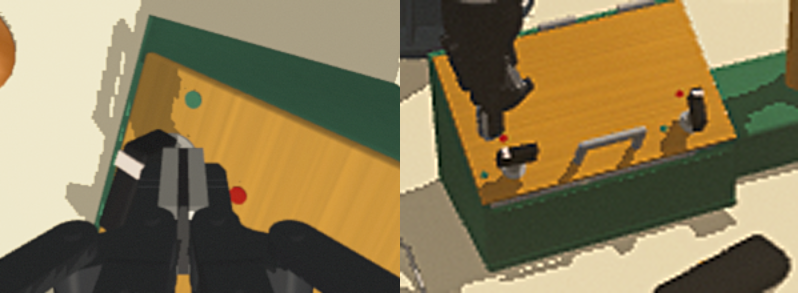

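Emit:
carry_out(plan=[[[1,0,0,0],[1,0,0,0],[1,0,0,0],[1,0,0,0],[0,0,0,0],[0,0,0,0],[0,0,0,0],[0,0,0,0]]])

```text
clock: 20.3
ee_pos: [0.4982, -0.1197, 0.1235]
eef_rot: [0.294, -3.128, 0.0]
contact_force: [-0.6, -0.8, 0.4]
finger_gap: -0.0002
```

```bash
python3 -c "
from zoom import *
go(.098,'w17.png',(240,230,380,360),[1.5,1.6,1.65])"
```

```text
20.3 [ 0.4982 -0.1197  0.1235] [-0.6 -0.8  0.4]
```

View pics/w17.png

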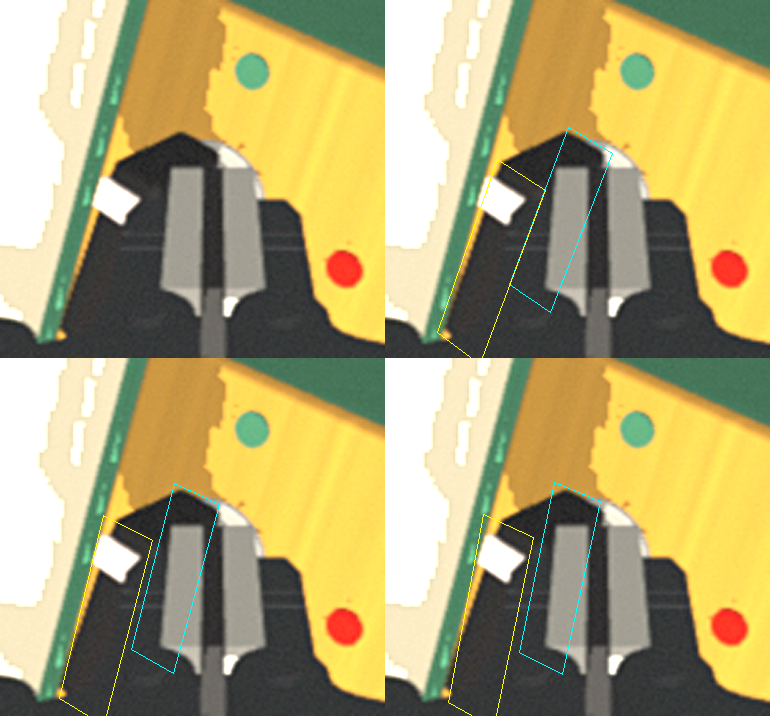

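Emit:
carry_out(plan=[[[1,0,0,0],[1,0,0,0],[1,0,0,0],[1,0,0,0],[0,0,0,0],[0,0,0,0],[0,0,0,0],[0,0,0,0]]])

```text
clock: 21.15
ee_pos: [0.5022, -0.1197, 0.1235]
eef_rot: [0.294, -3.128, 0.0]
contact_force: [1.2, 0.2, -0.3]
finger_gap: -0.0001
```

```bash
python3 -c "
from zoom import *
go(.098,'w18.png',(240,230,380,360),[1.6,1.65,1.75])
q=[0.44983305,0.00453986,3.05648044]
sc=env.get_image('scene')
for k,t in enumerate([[],[(.098,1.55)],[(.098,1.65)]]): draw(sc,None,q,t,(270,210,310,255),f'c{k}.png',6.6)
cv2.imwrite('pics/c18.png',np.hstack([cv2.imread(f'pics/c{k}.png') for k in range(3)]))
"
```

```text
21.15 [ 0.5022 -0.1197  0.1235] [ 1.2  0.2 -0.3]
```

View pics/w18.png

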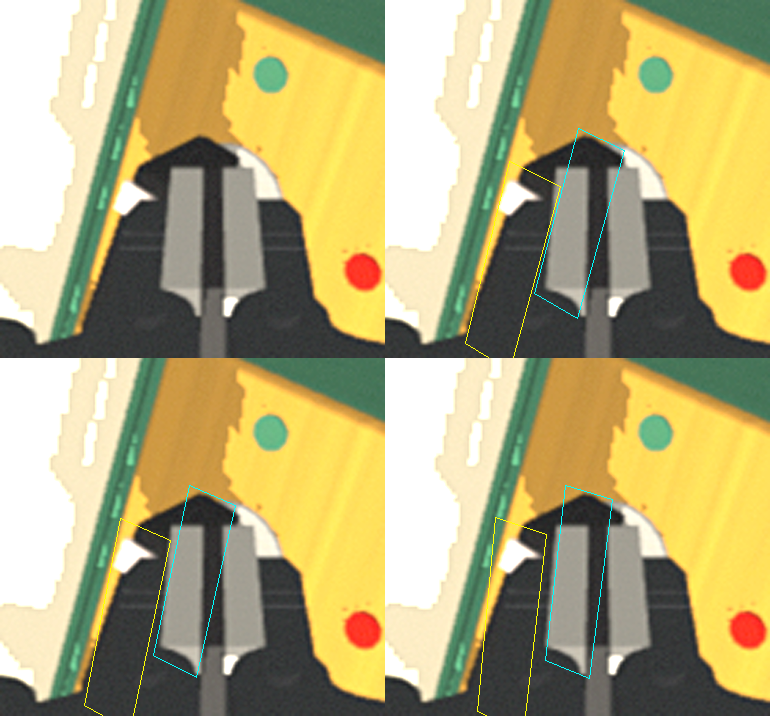

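View pics/c18.png

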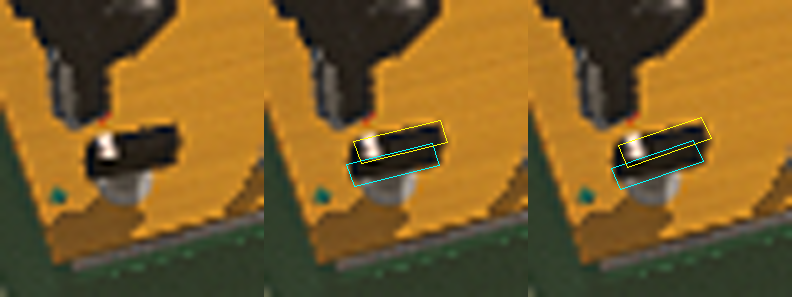

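```bash
python3 -c "
from h import *
s=env.sense();sc=env.get_image('scene')
p=np.array(s['ee_pos']);print(project(sc,p),project(sc,p+[0,0,.02]),project(sc,p+[-.02,0,0]))
w=env.get_image('wrist');print(project(w,p,s),project(w,p-[0,0,.019],s),project(w,p+[0,0,.019],s), project(w,p+[0,0,.019]+[0,-.011,0],s))
save(w,'w19.png')
"
```

```text
[[282.28299473 234.89911981]] [[281.90239624 229.43016093]] [[279.48693197 231.20621465]]
[[317.16625331 282.69305252]] [[317.12580095 268.68539458]] [[317.21533211 299.68915019]] [[321.51854542 279.28618908]]
```

View pics/w19.png

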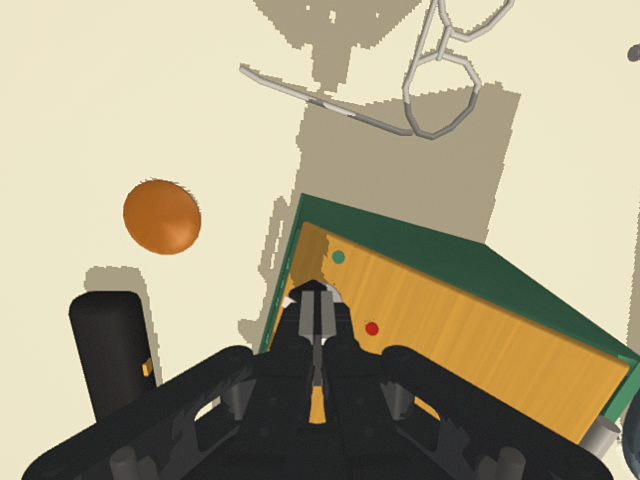

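Emit:
carry_out(plan=[[[-14,0,0,0],[-12,0,0,0],[0,0,0,0],[0,0,-13,0],[0,0,-12,0],[0,0,0,0],[3,0,0,0],[3,0,0,0]]])

```text
clock: 22.15
ee_pos: [0.4828, -0.1197, 0.0989]
eef_rot: [-0.294, 3.127, -0.0]
contact_force: [-1.0, -0.2, -0.2]
finger_gap: 0.0
```

Emit:
carry_out(plan=[[[2,0,0,0],[2,0,0,0],[2,0,0,0],[2,0,0,0],[1,0,0,0],[0,0,0,0],[0,0,0,0],[0,0,0,0]]])

```text
clock: 22.95
ee_pos: [0.4911, -0.1197, 0.0985]
eef_rot: [0.294, -3.128, -0.0]
contact_force: [-1.1, 0.3, 0.7]
finger_gap: 0.0
```

```bash
python3 -c "
from zoom import *
go(.098,'w20.png',(240,230,380,360),[1.55,1.65,1.75])
"
```

```text
22.95 [ 0.4911 -0.1197  0.0985] [-1.1  0.3  0.7]
```

View pics/w20.png

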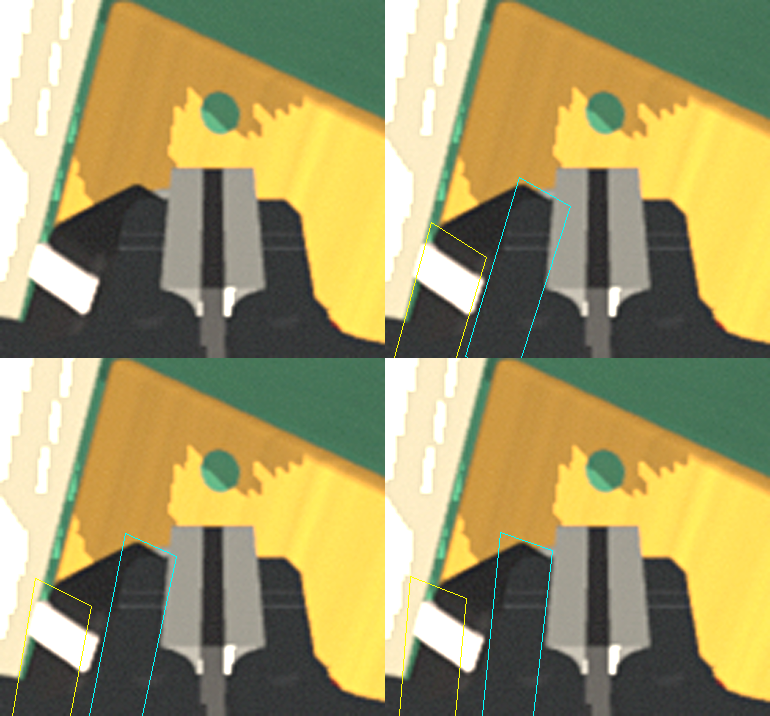

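Emit:
carry_out(plan=[[[1,0,0,0],[1,0,0,0],[1,0,0,0],[1,0,0,0],[0,0,0,0],[0,0,0,0],[0,0,0,0],[0,0,0,0]]])

```text
clock: 23.8
ee_pos: [0.4945, -0.1197, 0.0982]
eef_rot: [0.294, -3.126, -0.0]
contact_force: [-7.4, -1.5, 0.1]
finger_gap: 0.0004
```

Emit:
carry_out(plan=[[[-8,0,0,0],[0,0,35,-8.25],[0,0,35,-8.25],[4,20,0,-8.25],[4,20,0,-8.25],[4,20,0,-8.25],[4,20,0,-8.25],[4,20,0,-8.25]]])

```text
clock: 24.6
ee_pos: [0.5075, -0.0188, 0.1688]
eef_rot: [1.261, 2.876, 0.001]
contact_force: [0.6, -0.0, -0.2]
finger_gap: 0.0001
```

Emit:
carry_out(plan=[[[2.6,16.6,0,-8.25],[2.6,16.6,0,-8.25],[2.6,16.6,0,-8.25],[2.6,16.6,0,-8.25],[2.6,16.6,0,-8.25],[2.6,16.6,0,-8.25],[2.6,16.6,0,-8.25],[0,0,0,0]]], gripper=0.5)

```text
clock: 25.4
ee_pos: [0.5257, 0.0981, 0.1686]
eef_rot: [-2.49, -1.915, -0.002]
contact_force: [-0.1, -0.5, -0.6]
finger_gap: 0.0424
```

```bash
python3 -c "
from zoom import *
go(-.098,'w21.png',(250,170,390,300),[-.05,-.15,-.25])
s=env.sense();print(np.degrees(2*np.arctan2(s['eef_rot'][1],s['eef_rot'][0])))
w=env.get_image('wrist');save(w,'w22.png')
q=[0.44983305,0.00453986,3.05648044]
T=env.get_image('top');cv2.imwrite('pics/t22.png',cv2.resize(cv2.cvtColor(T['image'],cv2.COLOR_RGB2BGR)[250:350,250:390],None,fx=5.5,fy=5.5))
"
```

```text
25.4 [0.5257 0.0981 0.1686] [-0.1 -0.5 -0.6]
75.44364736507298
```

View pics/w21.png

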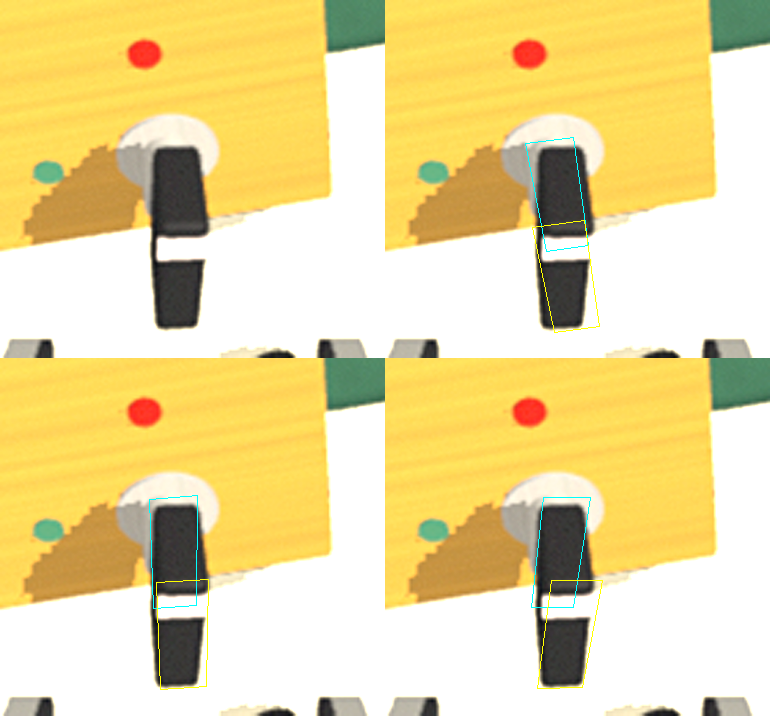

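View pics/w22.png

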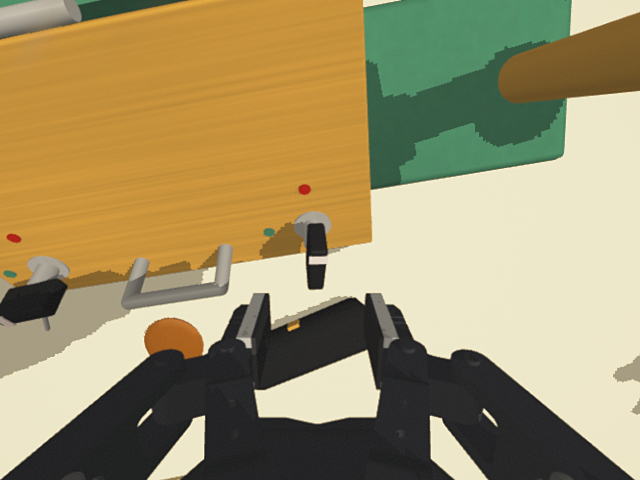

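View pics/t22.png

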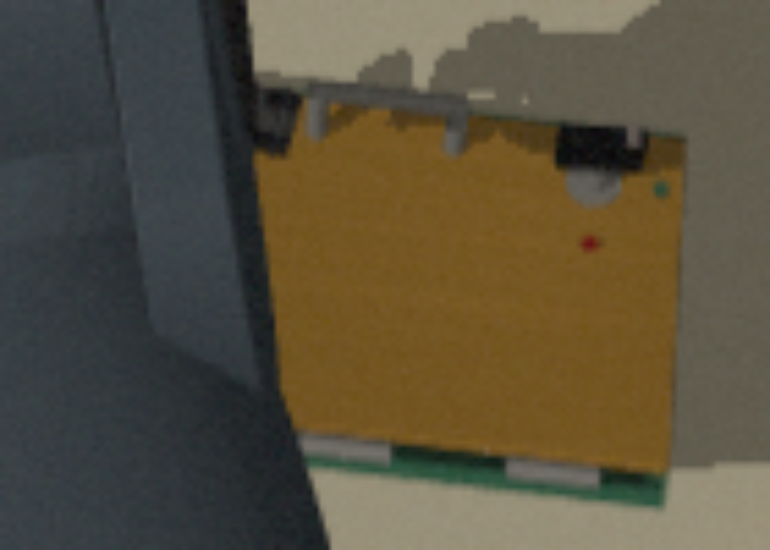

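Emit:
carry_out(plan=[[[0,-1.2,-20,0],[0,0,-20,0],[0,0,-20,0],[0,0,-10,0],[0,0,-7,0],[0,0,0,0],[0,0,0,0],[0,0,0,0]]])

```text
clock: 26.35
ee_pos: [0.526, 0.0954, 0.0923]
eef_rot: [2.488, 1.918, 0.002]
contact_force: [-0.1, 0.1, -0.1]
finger_gap: 0.0427
```

Emit:
carry_out(plan=[[[0,0,0,0],[0,0,0,0],[0,0,0,0],[0,0,0,0],[0,0,0,0],[0,0,0,0],[0,0,0,0],[0,0,0,0]]], gripper=0, grip_force=30)

```text
clock: 27.15
ee_pos: [0.5254, 0.0954, 0.0915]
eef_rot: [-2.488, -1.918, -0.0]
contact_force: [-0.6, 3.9, 4.0]
finger_gap: 0.011
```

Emit:
carry_out(plan=[[[-1,0.1,-1.8,0],[-1,0.1,-1.8,0],[-1,0.1,-1.8,0],[-1,0.1,-1.8,0],[-0.5,0,-0.8,0],[0,0,0,0],[0,0,0,0],[0,0,0,0]]])

```text
clock: 27.95
ee_pos: [0.5221, 0.0958, 0.0849]
eef_rot: [2.487, 1.917, 0.004]
contact_force: [-1.9, 2.8, 21.6]
finger_gap: 0.0112
```

```bash
python3 look.py l23.png
```

```text
[0.5221 0.0958 0.0849] head 75.2 rel -9.9 [-1.9  2.8 21.6] [0.06 0.67 0.2 ] 0.011158444678456239
```

View pics/l23.png

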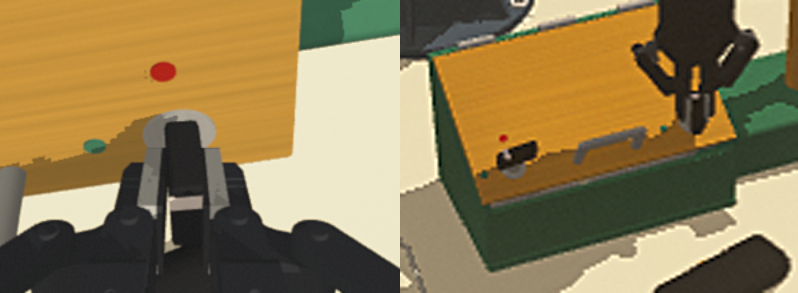

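Emit:
carry_out(plan=[[[0,0,0,6],[0,0,0,6],[0,0,0,6],[0,0,0,6],[0,0,0,6],[0,0,0,0],[0,0,0,0],[0,0,0,0]]])

```text
clock: 28.85
ee_pos: [0.5225, 0.0978, 0.085]
eef_rot: [-1.908, -2.496, -0.009]
contact_force: [0.2, 14.7, 17.5]
finger_gap: 0.0108
```

```bash
python3 look.py l24.png
```

```text
[0.5225 0.0978 0.085 ] head 105.2 rel 20.1 [ 0.2 14.7 17.5] [ 4.26  0.07 -0.97] 0.010826892565176837
```

View pics/l24.png

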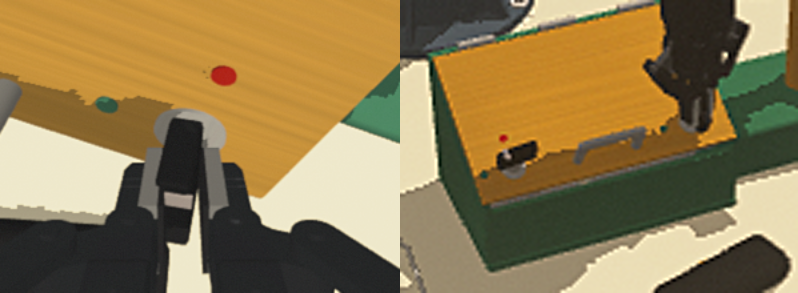

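Run:
```python
import drawwing
from drawwing import *
import zoom
o=drawwing.wingpts
drawwing.wingpts=lambda yy,th,press=.007:o(yy,th,.007)
zoom.go(-.098,'w25.png',(265,240,365,380),[.1,.2,.35])
```

```text
28.95 [0.5225 0.0978 0.085 ] [ 0.7 13.4 17.4]
```

View pics/w25.png

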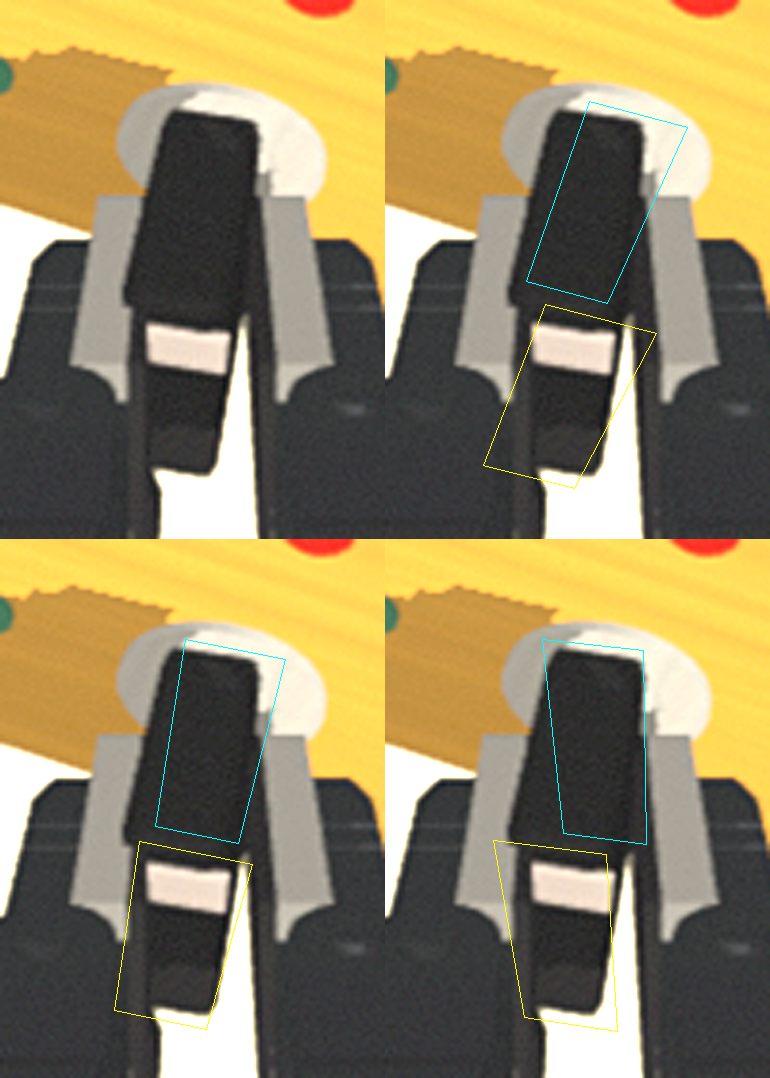

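Emit:
carry_out(plan=[[[0,1,0,0],[0,0,0,6],[0,0,0,6],[0,0,0,6],[0,0,0,6],[0,0,0,0],[0,0,0,0],[0,0,0,0]]], grip_force=22)

```text
clock: 29.8
ee_pos: [0.5234, 0.0988, 0.0862]
eef_rot: [1.346, 2.835, 0.011]
contact_force: [-0.6, 11.1, 34.7]
finger_gap: 0.0106
```

```bash
python3 look.py l26.png
```

```text
[0.5234 0.0988 0.0862] head 129.2 rel 44.1 [-0.6 11.1 34.7] [ 4.2   1.01 -1.06] 0.010601283318153642
```

View pics/l26.png

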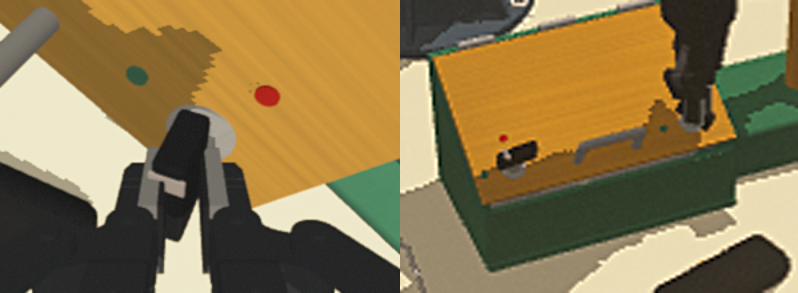

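Emit:
carry_out(plan=[[[0.5,0,1,0],[0,0,0,6],[0,0,0,6],[0,0,0,0],[0,0,0,0],[0,0,0,0],[0,0,0,0],[0,0,0,0]]])

```text
clock: 30.7
ee_pos: [0.5228, 0.0982, 0.0871]
eef_rot: [1.042, 2.961, 0.007]
contact_force: [-6.6, 7.5, 40.4]
finger_gap: 0.0108
```

```bash
python3 look.py l27.png
```

```text
[0.5228 0.0982 0.0871] head 141.2 rel 56.1 [-6.6  7.5 40.4] [ 2.95  3.13 -0.8 ] 0.010797625323010405
```

View pics/l27.png

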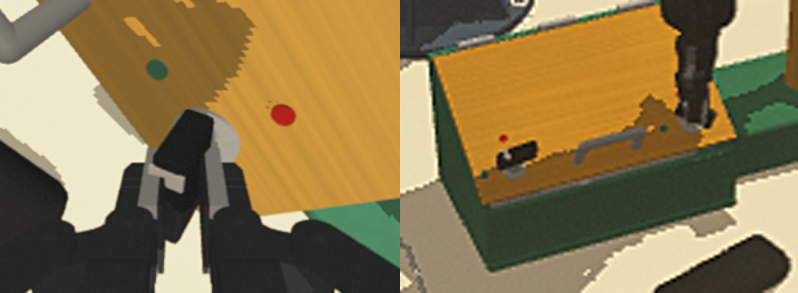

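Emit:
carry_out(plan=[[[0.5,-1,2,0],[0,0,0,6],[0,0,0,6],[0,0,0,0],[0,0,0,0],[0,0,0,0],[0,0,0,0],[0,0,0,0]]])

```text
clock: 31.6
ee_pos: [0.5216, 0.0983, 0.0877]
eef_rot: [-0.727, -3.055, -0.009]
contact_force: [-9.2, 15.6, 26.2]
finger_gap: 0.0109
```

```bash
python3 look.py l28.png
python3 - <<'E'
import drawwing
from drawwing import *
import zoom
o=drawwing.wingpts
drawwing.wingpts=lambda yy,th,press=.007:o(yy,th,.006)
zoom.go(-.098,'w28.png',(255,220,375,360),[.8,.95,1.1])
E
```

```text
[0.5216 0.0983 0.0877] head 153.2 rel 68.1 [-9.2 15.6 26.2] [ 5.73  3.69 -1.25] 0.010912861022565909
31.7 [0.5216 0.0983 0.0877] [-8.2 16.7 25. ]
```

View pics/w28.png

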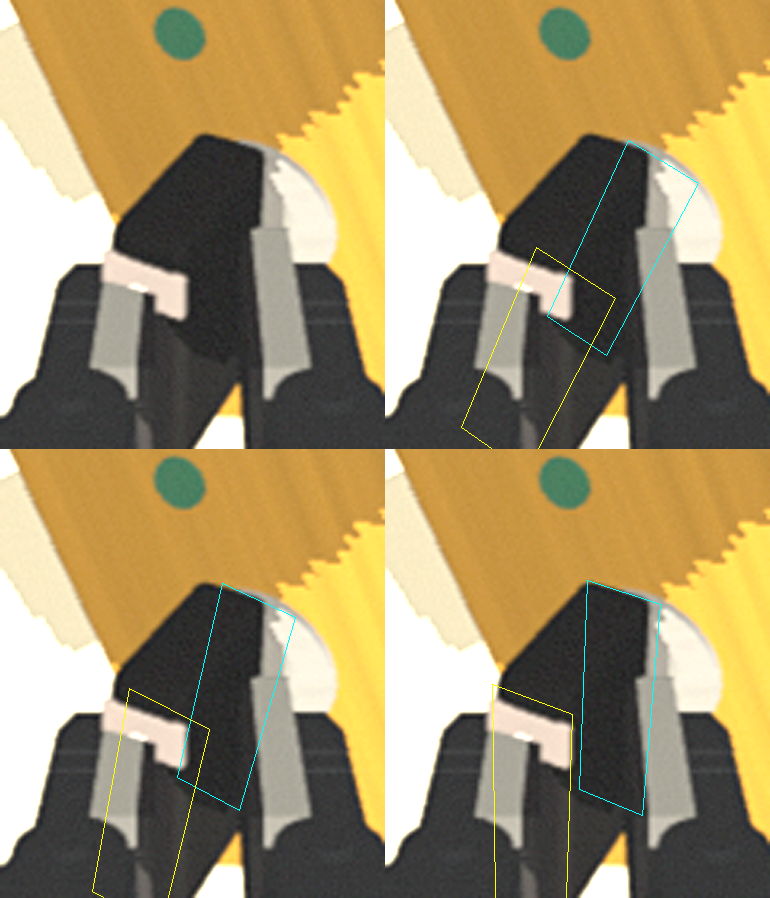

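Emit:
carry_out(plan=[[[0,0,0,0],[0,0,0,0],[0,0,0,0],[1,-0.5,2,0],[1,-0.5,3,0],[1,0,2,0],[0,0,0,0],[0,0,0,0]]], gripper=0.45, grip_force=20)

```text
clock: 32.55
ee_pos: [0.525, 0.0947, 0.0935]
eef_rot: [0.727, 3.056, 0.0]
contact_force: [0.0, 0.2, 0.3]
finger_gap: 0.0384
```

```bash
python3 look.py l29.png
```

```text
[0.525  0.0947 0.0935] head 153.2 rel 68.1 [0.  0.2 0.3] [ 0.01  0.   -0.02] 0.038418454814102755
```

View pics/l29.png

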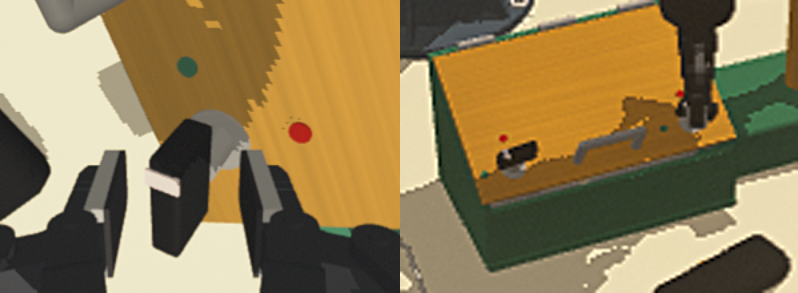

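Emit:
carry_out(plan=[[[0,1,0,0],[0,0,0,0],[0,0,0,0],[0,0,0,0],[0,0,0,6],[0,0,0,6],[0,0,0,6],[0,0,0,0]]], gripper=0, grip_force=20)

```text
clock: 33.45
ee_pos: [0.5252, 0.0957, 0.0936]
eef_rot: [0.237, 3.132, 0.0]
contact_force: [3.4, -2.1, 1.0]
finger_gap: 0.0187
```

```bash
python3 look.py l30.png
```

```text
[0.5252 0.0957 0.0936] head 171.3 rel 86.2 [ 3.4 -2.1  1. ] [-0.27 -0.29 -0.13] 0.018713162438136827
```

View pics/l30.png

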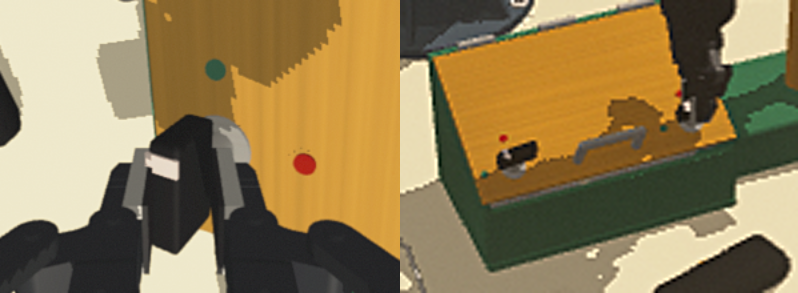

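Emit:
carry_out(plan=[[[0,0,0,5],[0,0,0,5],[0,0,0,3],[0,0,0,0],[0,0,0,0],[0,0,0,0],[0,0,0,0],[0,0,0,0]]])

```text
clock: 34.35
ee_pos: [0.5252, 0.0956, 0.0936]
eef_rot: [-0.111, 3.139, -0.0]
contact_force: [4.2, -3.8, 2.0]
finger_gap: 0.0186
```

Emit:
carry_out(plan=[[[0,0,0,0],[0,0,0,0],[0,0,0,0],[0,0,20,0],[0,0,25,0],[0,0,25,0],[0,0,0,0],[0,0,0,0]]], gripper=0.5)

```text
clock: 35.15
ee_pos: [0.525, 0.0958, 0.1635]
eef_rot: [-0.116, 3.139, 0.0]
contact_force: [0.2, -0.4, -0.0]
finger_gap: 0.0426
```

```bash
python3 -c "
from zoom import *
go(-.098,'w31.png',(260,200,380,300),[1.5,1.6,1.65])"
```

```text
35.15 [0.525  0.0958 0.1635] [ 0.2 -0.4 -0. ]
```

View pics/w31.png

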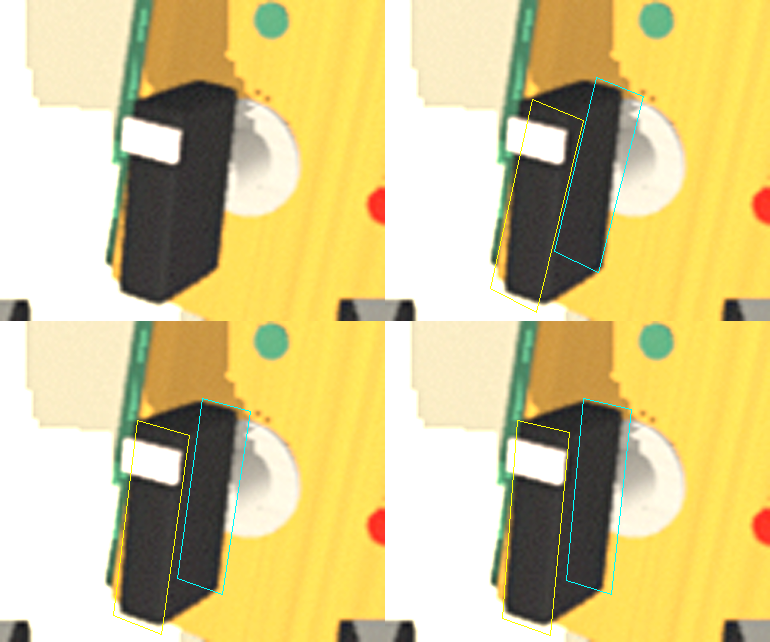

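Emit:
carry_out(plan=[[[0.6,-16.3,0,-1.5],[0.6,-16.3,0,-1.5],[0.6,-16.3,0,-1.5],[0.6,-16.3,0,-1.5],[0.6,-16.3,0,-1.5],[0.6,-16.3,0,-1.6],[0,0,0,0],[0,0,0,0]]])

```text
clock: 36.0
ee_pos: [0.528, -0.002, 0.1626]
eef_rot: [-0.133, -3.137, -0.0]
contact_force: [-0.3, 0.8, 0.7]
finger_gap: 0.0428
```

Run:
```python
from h import *
s=env.sense();w=env.get_image('wrist');print(np.round(s['ee_pos'],4),np.degrees(2*np.arctan2(s['eef_rot'][1],s['eef_rot'][0]))%180)
q=[0.44983305,0.00453986,3.05648044]
print(world(PTS['handle_c'],q))
a=cv2.cvtColor(w['image'],cv2.COLOR_RGB2BGR)
for y in (-.032,0,.032):
    p=project(w,world(lp(.15,y,.038),q),s)[0].astype(int); cv2.circle(a,tuple(int(v) for v in p),2,(0,0,255),-1)
cv2.imwrite('pics/w32.png',a)
H=world(HP,q);print(H)
ph=np.radians(-15.8+np.linspace(0,72.6,25)); aw=.1547*np.cos(ph);z=.1547*np.sin(ph)
d=-np.array([np.cos(q[2]),np.sin(q[2])])
P=np.c_[H[0]+aw*d[0],H[1]+aw*d[1],H[2]+z]*1000; print(np.round(np.diff(P,axis=0),1).tolist()); print(P[[0,-1]])
```

```text
[ 0.528  -0.002   0.1626] 175.12835307125243
[ 0.52845124 -0.00216771  0.12790897]
[0.38008644 0.01049052 0.17      ]
[[2.0, -0.2, 7.9], [1.6, -0.1, 8.0], [1.2, -0.1, 8.1], [0.7, -0.1, 8.1], [0.3, -0.0, 8.2], [-0.1, 0.0, 8.2], [-0.5, 0.0, 8.1], [-1.0, 0.1, 8.1], [-1.4, 0.1, 8.0], [-1.8, 0.2, 8.0], [-2.2, 0.2, 7.9], [-2.6, 0.2, 7.7], [-3.0, 0.3, 7.6], [-3.4, 0.3, 7.4], [-3.8, 0.3, 7.2], [-4.2, 0.4, 7.0], [-4.6, 0.4, 6.8], [-4.9, 0.4, 6.5], [-5.2, 0.4, 6.2], [-5.6, 0.5, 6.0], [-5.9, 0.5, 5.7], [-6.2, 0.5, 5.3], [-6.4, 0.5, 5.0], [-6.7, 0.6, 4.7]]
[[528.40272921  -2.1635739  127.87824578]
 [464.48783969   3.2895378  299.44743929]]
```

View pics/w32.png

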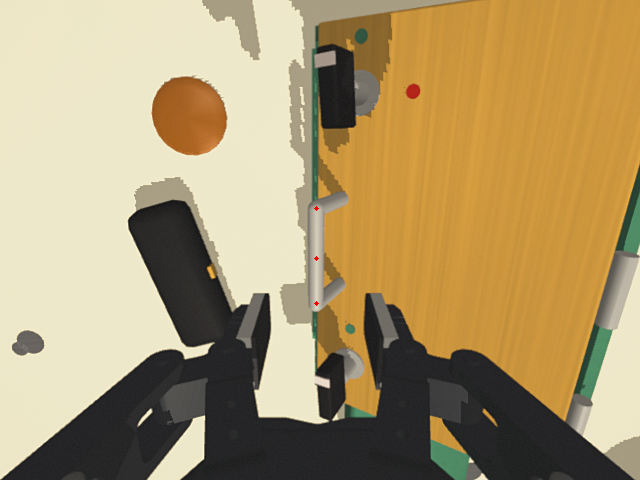

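Emit:
carry_out(plan=[[[0,0,-20,0],[0,0,-20,0],[0,0,-20,0],[0,0,-11,0],[0,0,0,0],[0,0,0,0],[0,0,0,0],[0,0,0,0]]])

```text
clock: 36.85
ee_pos: [0.5291, -0.002, 0.0933]
eef_rot: [0.133, 3.137, 0.0]
contact_force: [-0.3, 0.4, 0.4]
finger_gap: 0.0425
```

Emit:
carry_out(plan=[[[0,0,0,0],[0,0,0,0],[0,0,0,0],[0,0,0,0],[0,0,0,0],[0,0,0,0],[0,0,0,0],[0,0,0,0]]], gripper=0, grip_force=45)

```text
clock: 37.65
ee_pos: [0.5289, -0.0021, 0.0928]
eef_rot: [0.133, 3.138, -0.0]
contact_force: [0.7, -0.3, 6.1]
finger_gap: 0.0077
```

Emit:
carry_out(plan=[[[1,-0.1,4,0],[1,-0.1,4,0],[1.6,-0.1,8,0],[1.2,-0.1,8,0],[0,0,0,0],[0,0,0,0],[0,0,0,0],[0,0,0,0]]])

```text
clock: 38.45
ee_pos: [0.5335, -0.0025, 0.1164]
eef_rot: [0.133, 3.138, -0.0]
contact_force: [3.7, -0.5, -1.3]
finger_gap: 0.0081
```

```bash
python3 look.py l33.png
```

```text
[ 0.5335 -0.0025  0.1164] head 175.1 rel 90.0 [ 3.7 -0.5 -1.3] [-0.19 -0.95  0.05] 0.008101432601881155
```

View pics/l33.png

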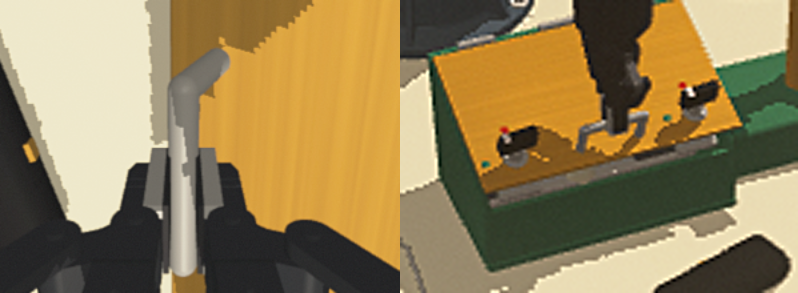

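Emit:
carry_out(plan=[[[0,0,0,0],[0,0,0,0],[0,0,0,0],[0,0,-5,0],[0,0,-6,0],[0,0,0,0],[0,0,0,0],[0,0,0,0]]], gripper=0.4)

```text
clock: 39.35
ee_pos: [0.5334, -0.0025, 0.1055]
eef_rot: [0.133, 3.139, 0.0]
contact_force: [-0.1, 0.6, -0.1]
finger_gap: 0.0339
```

Emit:
carry_out(plan=[[[0,0,0,0],[0,0,0,0],[0,0,0,0],[0,0,0,0],[0,0,0,0],[0,0,0,0],[0,0,0,0],[0,0,0,0]]], gripper=0, grip_force=45)

```text
clock: 40.15
ee_pos: [0.5334, -0.0025, 0.1055]
eef_rot: [0.133, 3.139, 0.0]
contact_force: [0.9, 0.1, 2.1]
finger_gap: 0.0087
```

```bash
python3 look.py l34.png
python3 - <<'E'
from h import *
# estimate panel angle from handle in wrist: overlay for several angles
s=env.sense();w=env.get_image('wrist')
q=[0.44983305,0.00453986,3.05648044]
for a in (0,.1,.15,.2):
    print(a,world(lp(.15,0,.038,a),q).round(4),project(w,np.array([world(lp(.15,y,.038,a),q) for y in (.032,-.032)]),s).round(1).tolist())
save(w,'w34.png')
E
```

```text
[ 0.5334 -0.0025  0.1055] head 175.1 rel 90.0 [0.9 0.1 2.1] [ 0.01 -0.22 -0.03] 0.008681011416652062
0 [ 0.5285 -0.0022  0.1279] [[328.3, 238.8], [327.1, 359.5]]
0.1 [ 0.5319 -0.0025  0.143 ] [[320.9, 250.5], [320.6, 380.4]]
0.15 [ 0.5331 -0.0026  0.1506] [[318.1, 257.4], [318.1, 392.5]]
0.2 [ 0.5338 -0.0026  0.1583] [[316.1, 265.1], [316.3, 405.8]]
```

View pics/w34.png

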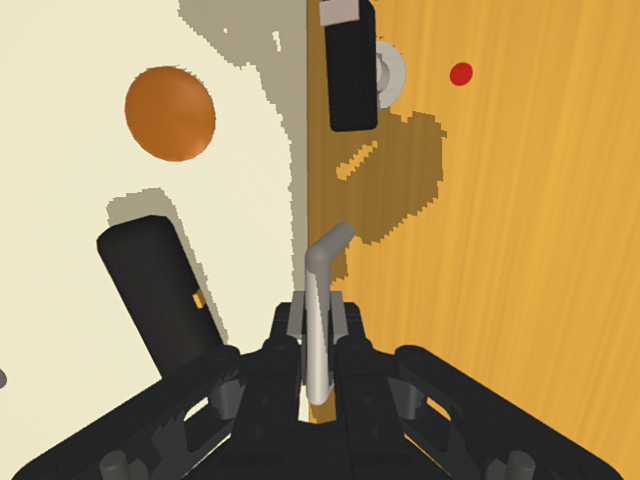

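Run:
```python
from h import *
q=[0.44983305,0.00453986,3.05648044]
A=np.linspace(.15,1.27,25)
P=np.array([world(lp(.15,0,.038,a),q) for a in A])*1000
print(P[[0,8,16,24]].round(1)); D=np.round(np.diff(np.round(P,1),axis=0),1)
for k in (0,8,16): print([[*r,0] for r in D[k:k+8].tolist()])
```

```text
[[ 5.331e+02 -2.600e+00  1.506e+02]
 [ 5.296e+02 -2.300e+00  2.080e+02]
 [ 5.055e+02 -2.000e-01  2.601e+02]
 [ 4.641e+02  3.300e+00  2.997e+02]]
[[0.7, 0.0, 7.2, 0], [0.4, -0.1, 7.2, 0], [0.0, 0.0, 7.2, 0], [-0.2, 0.1, 7.3, 0], [-0.6, 0.0, 7.2, 0], [-1.0, 0.1, 7.1, 0], [-1.2, 0.1, 7.1, 0], [-1.6, 0.1, 7.1, 0]]
[[-2.0, 0.2, 6.9, 0], [-2.2, 0.2, 6.9, 0], [-2.6, 0.2, 6.7, 0], [-2.9, 0.3, 6.6, 0], [-3.1, 0.2, 6.5, 0], [-3.5, 0.3, 6.3, 0], [-3.8, 0.3, 6.2, 0], [-4.0, 0.4, 6.0, 0]]
[[-4.4, 0.4, 5.7, 0], [-4.5, 0.4, 5.6, 0], [-4.9, 0.4, 5.3, 0], [-5.1, 0.4, 5.1, 0], [-5.3, 0.5, 4.9, 0], [-5.5, 0.4, 4.6, 0], [-5.8, 0.5, 4.4, 0], [-5.9, 0.5, 4.0, 0]]
```

Emit:
carry_out(plan=[[[0.7,0,7.2,0],[0.4,-0.1,7.2,0],[0,0,7.2,0],[-0.2,0.1,7.3,0],[-0.6,0,7.2,0],[-1,0.1,7.1,0],[-1.2,0.1,7.1,0],[-1.6,0.1,7.1,0]]])

```text
clock: 41.1
ee_pos: [0.5303, -0.0022, 0.1627]
eef_rot: [0.133, 3.138, -0.0]
contact_force: [8.7, 0.3, -10.7]
finger_gap: 0.0083
```

```bash
python3 look.py l35.png
```

```text
[ 0.5303 -0.0022  0.1627] head 175.1 rel 90.0 [  8.7   0.3 -10.7] [-0.   -1.96 -0.06] 0.008306886106826417
```

View pics/l35.png

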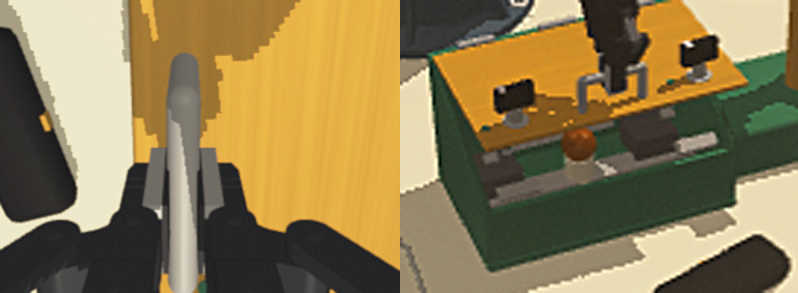

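Panel is lifting as planned (lamp visible, forces modest). Continuing along the arc.

Emit:
carry_out(plan=[[[-2,0.2,6.9,0],[-2.2,0.2,6.9,0],[-2.6,0.2,6.7,0],[-2.9,0.3,6.6,0],[-3.1,0.2,6.5,0],[-3.5,0.3,6.3,0],[-3.8,0.3,6.2,0],[-4,0.4,6,0]]])

```text
clock: 42.0
ee_pos: [0.5076, -0.0002, 0.2156]
eef_rot: [0.133, 3.135, -0.0]
contact_force: [14.8, -0.9, -3.8]
finger_gap: 0.0084
```

```bash
python3 look.py l36.png
```

```text
[ 5.076e-01 -2.000e-04  2.156e-01] head 175.1 rel 90.0 [14.8 -0.9 -3.8] [-0.23 -3.29 -0.07] 0.008361834939929721
```

View pics/l36.png

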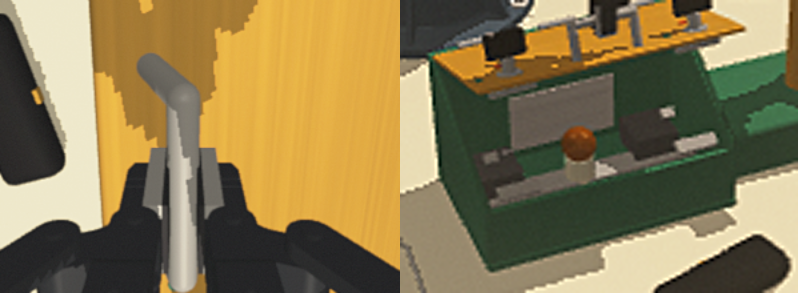

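Emit:
carry_out(plan=[[[-3.9,0.4,6,0],[-4.3,0.4,5.8,0],[-4.7,0.4,5.5,0],[-5.1,0.4,5.1,0],[-5.3,0.5,4.9,0],[-5.5,0.4,4.6,0],[-5.8,0.5,4.4,0],[-5.9,0.5,4,0]]])

```text
clock: 42.9
ee_pos: [0.4681, 0.0033, 0.2569]
eef_rot: [0.133, 3.132, 0.0]
contact_force: [18.5, -0.9, 7.9]
finger_gap: 0.0083
```

```bash
python3 look.py l37.png;python3 - <<'E'
from h import *
s=env.sense();w=env.get_image('wrist');save(w,'w37.png')
q=[0.44983305,0.00453986,3.05648044]
for a in (1.15,1.2,1.25):
    print(a,world(lp(.15,0,.038,a),q).round(4),project(w,np.array([world(lp(.15,y,.038,a),q) for y in (.032,-.032)]),s).round(1).tolist())
sc=env.get_image('scene')
for a in (1.1,1.15,1.2,1.25): print(project(sc,np.array([world(lp(.17,y,.003,a),q) for y in (.14,-.14)])).round(1).tolist())
save(sc,'s37.png')
E
```

```text
[0.4681 0.0033 0.2569] head 175.1 rel 90.0 [18.5 -0.9  7.9] [-0.11 -4.14 -0.07] 0.00826992841172346
1.15 [0.479  0.0021 0.2887] [[289.2, 244.9], [292.7, 371.0]]
1.2 [0.4729 0.0026 0.2935] [[303.1, 248.9], [305.0, 378.0]]
1.25 [0.4667 0.0031 0.298 ] [[318.5, 252.8], [318.4, 384.9]]
[[273.3, 197.6], [365.6, 175.8]]
[[272.6, 194.6], [364.9, 172.9]]
[[271.8, 191.6], [364.2, 170.1]]
[[271.0, 188.6], [363.4, 167.2]]
```

View pics/w37.png

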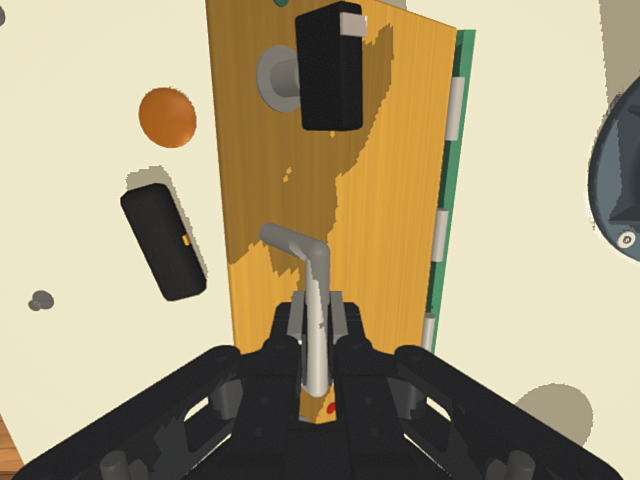

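View pics/s37.png

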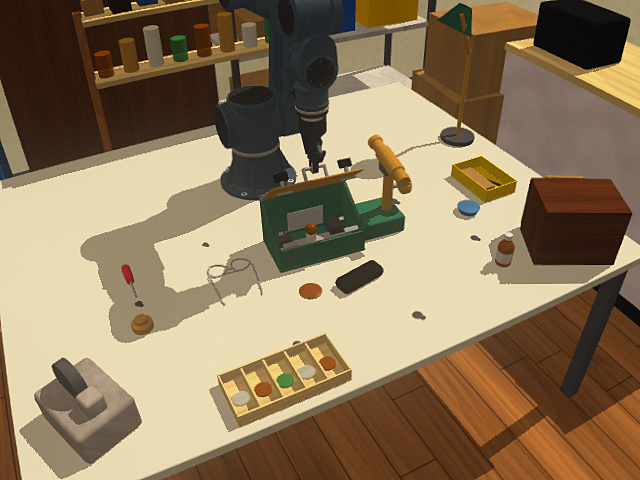

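Emit:
carry_out(plan=[[[-1.5,0.1,1,0],[-1.5,0.1,1,0],[0,0,0,0],[0,0,0,0],[0,0,0,0],[0,0,0,0],[0,0,0,0],[0,0,0,0]]])

```text
clock: 43.9
ee_pos: [0.4669, 0.0035, 0.2581]
eef_rot: [0.133, 3.13, -0.0]
contact_force: [36.1, -2.2, -8.6]
finger_gap: 0.0083
```

Emit:
carry_out(plan=[[[1.5,0,0,0],[1.5,0,0,0],[0,0,0,0],[0,0,0,0],[0,0,0,0],[0,0,0,0],[0,0,0,0],[0,0,0,0]]], gripper=0.25)

```text
clock: 44.7
ee_pos: [0.4652, 0.0036, 0.2573]
eef_rot: [0.133, 3.139, -0.0]
contact_force: [0.2, 0.8, -0.6]
finger_gap: 0.0215
```

```bash
python3 look.py l38.png;python3 - <<'E'
from h import *
s=env.sense();w=env.get_image('wrist');save(w,'w38.png')
q=[0.44983305,0.00453986,3.05648044]
for a in (1.2,1.25):
    print(a,project(w,np.array([world(lp(.15,y,.038,a),q) for y in (.032,-.032)]),s).round(1).tolist())
E
```

```text
[0.4652 0.0036 0.2573] head 175.1 rel 90.0 [ 0.2  0.8 -0.6] [-0.06 -0.   -0.02] 0.02151664176258947
1.2 [[298.1, 248.8], [300.6, 378.1]]
1.25 [[313.4, 252.7], [314.0, 384.9]]
```

View pics/w38.png

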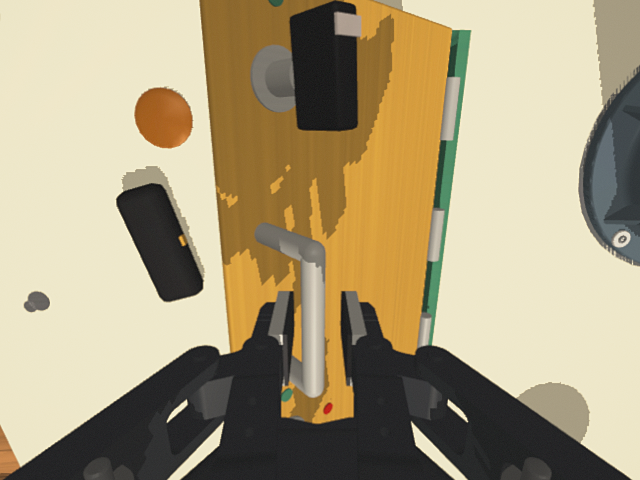

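Emit:
carry_out(plan=[[[0,0,15,0],[0,0,20,0],[0,0,25,0],[0,0,25,0],[0,0,25,0],[0,0,15,0],[0,0,0,0],[0,0,0,0]]])

```text
clock: 45.65
ee_pos: [0.4654, 0.0036, 0.3819]
eef_rot: [0.133, 3.139, -0.0]
contact_force: [-0.4, 0.1, 0.4]
finger_gap: 0.0209
```

Run:
```python
from h import *
s=env.sense();w=env.get_image('wrist');save(w,'w39.png')
print(s['clock'],np.round(s['ee_pos'],3),np.round(s['contact_force'],1),s['finger_gap'])
q=[0.44983305,0.00453986,3.05648044]
for a in (1.2,1.25): print(a,project(w,np.array([world(lp(.15,y,.038,a),q) for y in (.032,-.032)]),s).round(1).tolist())
sc=env.get_image('scene');t=env.get_image('top')
a=cv2.cvtColor(sc['image'],cv2.COLOR_RGB2BGR)[140:320,190:430]
cv2.imwrite('pics/s39.png',cv2.resize(a,None,fx=3.3,fy=3.3,interpolation=cv2.INTER_CUBIC)); save(t,'t39.png')
o=cv2.imread('pics/scene0.png').astype(int); d=np.abs(cv2.cvtColor(sc['image'],cv2.COLOR_RGB2BGR).astype(int)-o).max(2)
for n,(x,y) in {'amber':(311,291),'case':(360,277),'frame':(235,270),'dish':(468,208),'block':(142,324)}.items():
    print(n,d[y-15:y+16,x-25:x+26].mean().round(1),(d[y-15:y+16,x-25:x+26]>50).sum())
for tg in ['frame','amber_lens','lens_case','screw_dish','test_block']:
    print(tg,[np.round(r['xy'],1) for r in env.look_for(tg,'scene')[:1]],[np.round(r['xy'],1) for r in env.look_for(tg,'top')[:1]])
```

```text
45.65 [0.465 0.004 0.382] [-0.4  0.1  0.4] 0.02093348715985716
1.2 [[306.8, 192.0], [307.6, 270.9]]
1.25 [[315.2, 193.1], [315.4, 273.2]]
amber 10.5 0
case 7.2 0
frame 35.1 587
dish 10.2 0
block 57.8 1147
frame [array([229. , 268.8])] [array([428.2, 300.1])]
amber_lens [array([308.5, 291.5])] [array([357.3, 228.2])]
lens_case [array([361.9, 280.4])] [array([305. , 222.4])]
screw_dish [] [array([119.3, 263.9])]
test_block [array([139.7, 324. ])] [array([525.8, 262.1])]
```

View pics/s39.png

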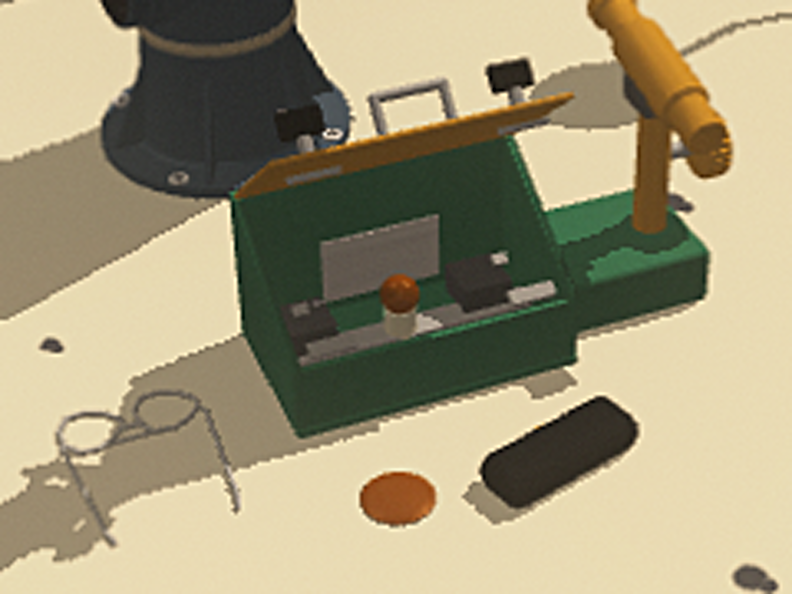

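View pics/w39.png

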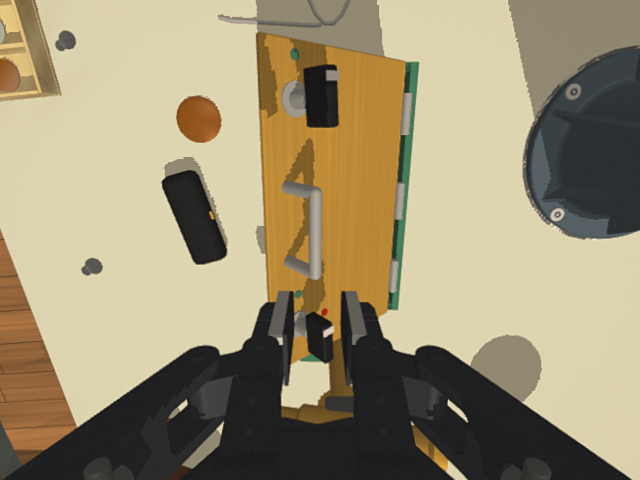

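Run:
```python
import drawwing
from drawwing import *
import zoom
A=1.25
def wp(yy,th,press=0):
    c_,s_=np.cos(A),np.sin(A); u=c_*u_-s_*n_; n=c_*n_+s_*u_
    w=np.cos(th)*u+np.sin(th)*np.cross(n,u); t=np.cross(n,w); c=lp(.14,yy,.0325,A)
    return [c+a*.02*w+b*.0055*t+d*.0125*n for d in(-1,1) for a,b in((-1,-1),(1,-1),(1,1),(-1,1))]
drawwing.wingpts=wp
zoom.go(-.098,'w40.png',(285,290,355,370),[1.3,1.5,1.65])
zoom.go(.098,'w41.png',(285,50,355,140),[1.3,1.5,1.65])
```

```text
46.3 [0.4652 0.0036 0.3823] [ 0.3 -0.4 -0.4]
46.35 [0.4652 0.0036 0.3823] [-0.5 -0.1  0.9]
```

View pics/w40.png

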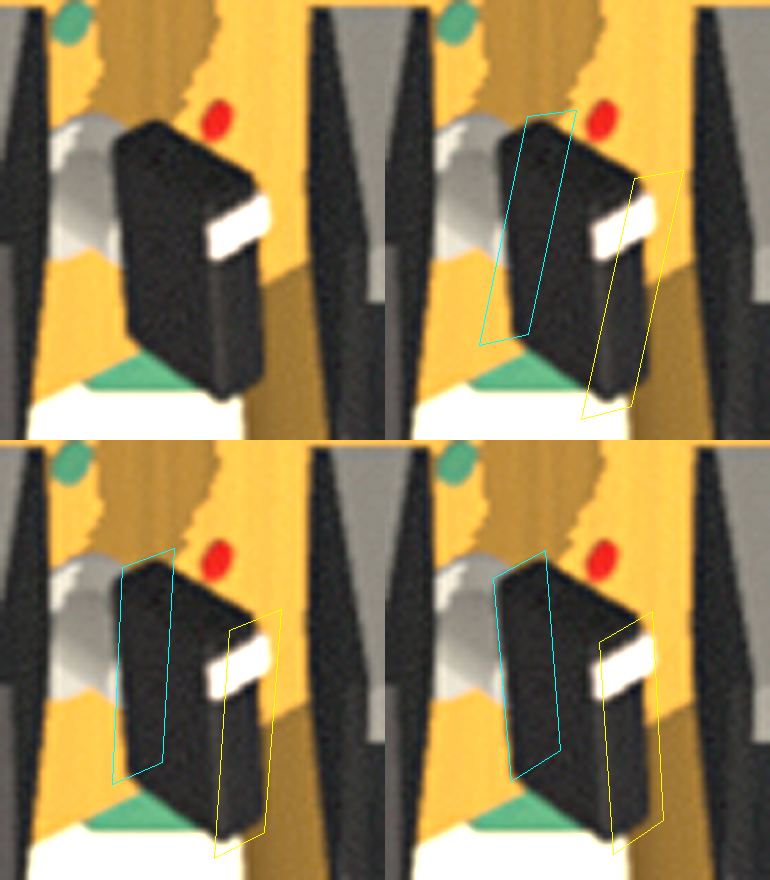

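View pics/w41.png

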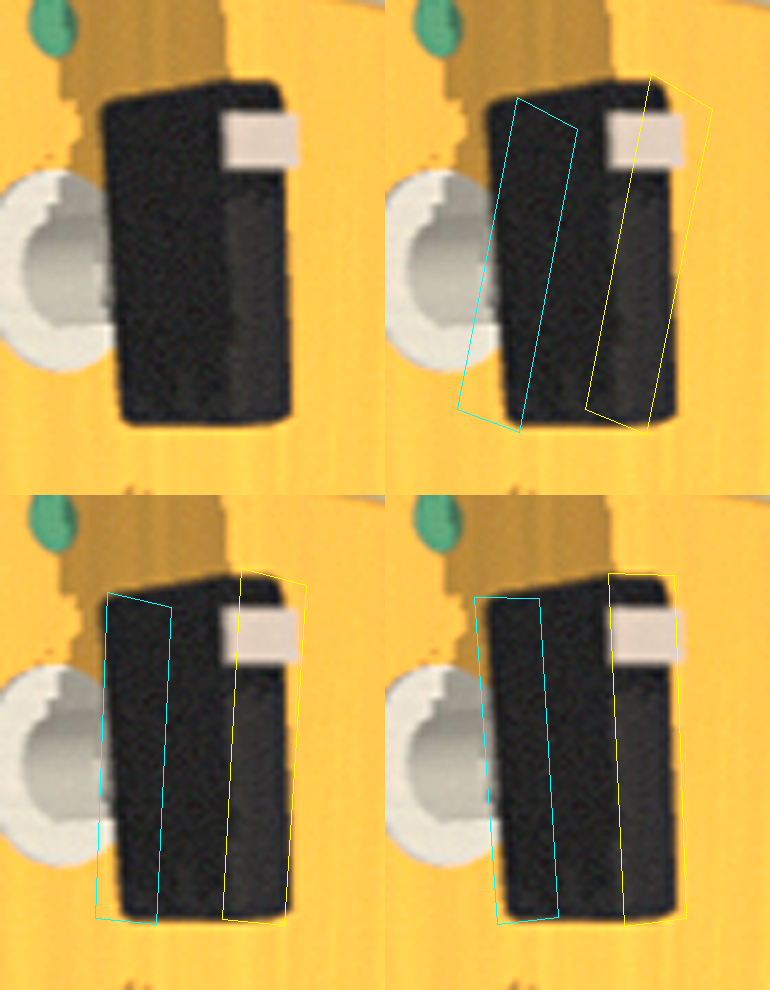

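Run:
```python
import cv2,numpy as np
a=cv2.imread('pics/top0.png')[200:340,260:550];b=cv2.imread('pics/t39.png')[200:340,260:550]
cv2.imwrite('pics/cmp.png',np.vstack([cv2.resize(x,None,fx=2,fy=2) for x in (a,b)]))
```

```text
(no output)
```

View pics/cmp.png

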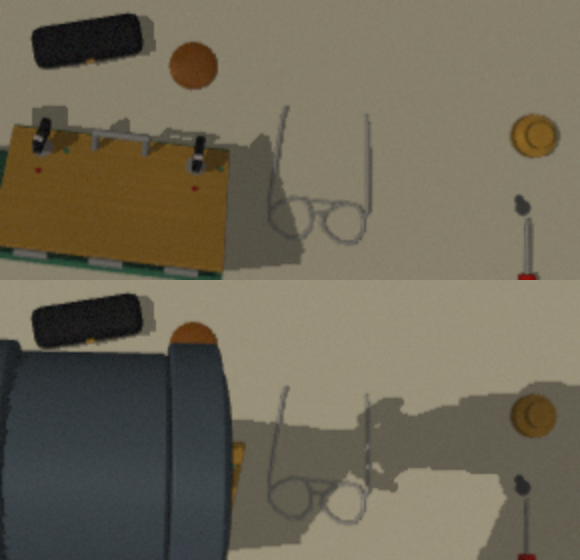

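The loose things stand where they were (case, frame and block are at the same pixels before and after). Handing in.

```bash
python3 -c "
from h import *
print(env.hand_in()); print(env.sense()['clock'])"
```

```text
the job is handed in; nothing more can be done
None
the job is handed in; nothing more can be done
```

The lamp compartment is open: I pressed in and turned both fasteners to unlocked, then swung the panel up to its stop and left it standing. I handed in at about 46 s, under the 67 s limit, with the gripper about 85 mm clear of the handle.

**Last checks**
- **Fasteners:** the camera overlay puts both wings at about 1.65 rad, their stop.
- **Panel:** it stands at about 1.25 rad, and the force at the handle rose to about 36 N when I pushed it against the stop. It had not moved after I let go.
- **Loose things:** the lens case, spectacle frame and test block are at the same place in the top view before and after. In the scene view the amber lens and screw dish areas were unchanged.
- **Contact:** the tool felt no outside force at the end.

**What disagreed**
- **Finger length:** the fingertips appeared to sit 25–30 mm further back than the stated tool point. My first grip on the left fastener was therefore too shallow and slipped off part-way. It had already passed the tooth, so I finished it with a second turn and a sideways push to the stop.
- **Force on the right fastener:** the upward force peaked at about 40 N at the end of one move. It was probably a fingertip touching the panel, so I lifted slightly and it fell. This was the fingers, not the arm or gripper body, and well under the 120 N wrist limit. It is still the reading closest to any stated limit.
- **Network searches:** some came out several pixels off, and one missed the screw dish. I relied on the direct image comparison instead.

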